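# Portion hide glue into the dish on the balance

## Task

With the hand scoop, take at least three of the eight glue lumps from the white tray and tip them gently, from just above the rim, into the glass dish on the balance - more than one scoopful is fine, and the other lumps stay in the tray. Move lumps only with the scoop, spill none on the bench, leave none in the scoop, and do not lean on or shift the dish or the balance. Then lay the scoop back down flat on the green mat and let go, leaving the brush pot, paste jar and book weight as they stand.

Things in the scene. Friction and masses are not known exactly. Their poses are not given: they have to be found in the camera images.
- scoop: Aluminium hand scoop, 0.10 to 0.16 kg, lying on the mat. Origin: centre of its flat bowl floor's underside; x out of the nose, z up. Floor x -45 to +45 mm, 2.2 mm thick, 70 (back) to 76 mm wide, nose tapering over the last 23 mm to 48 mm; open front; back wall and flared sides 36 mm high, 90 mm wide over the top, the sides falling to nothing over the front 50 mm. Holds 3 to 5 lumps.
- scoop_grip (a point): Point on the middle line of the scoop's black handle, 60 mm behind the bowl's back: x -103, z +39.5 mm in the scoop's frame. The handle is a straight flat-sided bar 18 mm wide (y), 22 mm thick, 115 mm long, from the middle of the back wall (x -46, z 24) back along -x, rising 15 degrees. Grip it across its width, along the scoop's y.
- scoop_nose (a point): Middle of the underside of the scoop's front edge: x +45, z 0 mm in the scoop's frame.
- scoop_bowl (a point): Middle of the scoop's bowl: x -5, z +18 mm in the scoop's frame.
- table: The black bench top, at height 0, fixed.
- mat: Green cutting mat on the bench, 300 mm (x) by 220 mm (y), 3 mm thick, fixed. Origin: centre of its underside.
- tray: White plastic developing tray, fixed. Origin: centre of its underside; z up. Inner floor 175 mm (x) by 120 mm (y), 4 mm above the origin; all four walls lean outwards 25 degrees from vertical and end 42 mm above the origin, where the opening is 210 mm by 155 mm; with the rim the tray measures 229 by 174 mm.
- balance: Flat white portable balance, fixed. Origin on the bench under the centre of its round steel pan (130 mm across, top 52 mm above the bench). The case reaches from x -150 to +75 mm, y -80 to +80 mm, 42 to 44 mm high; display and keys lie at the -x end.
- dish: Round straight-sided glass dish standing loose on the balance's pan, 120 mm outside diameter, 3 mm walls, 50 mm high, inner floor 4 mm up, 0.22 kg. Origin: centre of its underside, 52 mm above the bench.
- dish_mid (a point): Point on the dish's axis 25 mm above its underside: the middle of the dish.
- lump0: A chunk of dry hide glue: an irregular many-sided amber lump, about 25 x 23 x 19 mm, 10 to 16 g, hard and fairly slippery (friction 0.3 to 0.5). Origin at its middle. At the start all eight lie singly on the tray's floor, between x -20 and +56, y -42 and +42 mm in the tray's frame.
- lump1: A chunk of dry hide glue: an irregular many-sided amber lump, about 25 x 23 x 19 mm, 10 to 16 g, hard and fairly slippery (friction 0.3 to 0.5). Origin at its middle. At the start all eight lie singly on the tray's floor, between x -20 and +56, y -42 and +42 mm in the tray's frame.
- lump2: A chunk of dry hide glue: an irregular many-sided amber lump, about 25 x 23 x 19 mm, 10 to 16 g, hard and fairly slippery (friction 0.3 to 0.5). Origin at its middle. At the start all eight lie singly on the tray's floor, between x -20 and +56, y -42 and +42 mm in the tray's frame.
- lump3: A chunk of dry hide glue: an irregular many-sided amber lump, about 25 x 23 x 19 mm, 10 to 16 g, hard and fairly slippery (friction 0.3 to 0.5). Origin at its middle. At the start all eight lie singly on the tray's floor, between x -20 and +56, y -42 and +42 mm in the tray's frame.
- lump4: A chunk of dry hide glue: an irregular many-sided amber lump, about 25 x 23 x 19 mm, 10 to 16 g, hard and fairly slippery (friction 0.3 to 0.5). Origin at its middle. At the start all eight lie singly on the tray's floor, between x -20 and +56, y -42 and +42 mm in the tray's frame.
- lump5: A chunk of dry hide glue: an irregular many-sided amber lump, about 25 x 23 x 19 mm, 10 to 16 g, hard and fairly slippery (friction 0.3 to 0.5). Origin at its middle. At the start all eight lie singly on the tray's floor, between x -20 and +56, y -42 and +42 mm in the tray's frame.
- lump6: A chunk of dry hide glue: an irregular many-sided amber lump, about 25 x 23 x 19 mm, 10 to 16 g, hard and fairly slippery (friction 0.3 to 0.5). Origin at its middle. At the start all eight lie singly on the tray's floor, between x -20 and +56, y -42 and +42 mm in the tray's frame.
- lump7: A chunk of dry hide glue: an irregular many-sided amber lump, about 25 x 23 x 19 mm, 10 to 16 g, hard and fairly slippery (friction 0.3 to 0.5). Origin at its middle. At the start all eight lie singly on the tray's floor, between x -20 and +56, y -42 and +42 mm in the tray's frame.
- brush_pot: White pot with three brushes standing in it, 68 mm across, pot 95 mm and brushes up to about 215 mm high, 0.4 kg. Bystander, loose. Origin: centre of its underside.
- paste_jar: Lidded glass jar, 68 mm across, 80 mm high, 0.3 kg. Bystander, loose. Origin: centre of its underside.
- book_weight: Linen-covered steel book weight, a block 75 (x) x 50 (y) x 42 mm high, 0.85 kg. Bystander, loose. Origin: centre of its underside.

How it is judged:
On the way:
1. at least one lump is carried in the scoop's bowl, clear above the tray (((distance between lump0 and scoop_bowl below 0.05 m and height (world z) of lump0 above 0.09 m) or (distance between lump1 and scoop_bowl below 0.05 m and height (world z) of lump1 above 0.09 m) or (distance between lump2 and scoop_bowl below 0.05 m and height (world z) of lump2 above 0.09 m) or (distance between lump3 and scoop_bowl below 0.05 m and height (world z) of lump3 above 0.09 m) or (distance between lump4 and scoop_bowl below 0.05 m and height (world z) of lump4 above 0.09 m) or (distance between lump5 and scoop_bowl below 0.05 m and height (world z) of lump5 above 0.09 m) or (distance between lump6 and scoop_bowl below 0.05 m and height (world z) of lump6 above 0.09 m) or (distance between lump7 and scoop_bowl below 0.05 m and height (world z) of lump7 above 0.09 m))), for 0.2 s.
At the end, for the whole second after the job is handed in: Three or more lumps lie in the dish, no lump is left in the scoop, all at rest. The scoop lies flat (0.15 rad), bowl centre on the mat, underside within 7 mm of its top. The dish is within 15 mm, and brush pot, jar and weight within 20 mm, of where they stood (((distance between each of lump4, lump5, lump6 and dish_mid below 0.056 m or distance between each of lump4, lump5, lump7 and dish_mid below 0.056 m or distance between each of lump4, lump6, lump7 and dish_mid below 0.056 m or distance between each of lump5, lump6, lump7 and dish_mid below 0.056 m) or ((distance between lump0 and dish_mid below 0.056 m or distance between lump1 and dish_mid below 0.056 m or distance between lump2 and dish_mid below 0.056 m or distance between lump3 and dish_mid below 0.056 m) and (distance between each of lump4, lump5 and dish_mid below 0.056 m or distance between each of lump4, lump6 and dish_mid below 0.056 m or distance between each of lump4, lump7 and dish_mid below 0.056 m or distance between each of lump5, lump6 and dish_mid below 0.056 m or distance between each of lump5, lump7 and dish_mid below 0.056 m or distance between each of lump6, lump7 and dish_mid below 0.056 m)) or ((distance between each of lump0, lump1 and dish_mid below 0.056 m or distance between each of lump0, lump2 and dish_mid below 0.056 m or distance between each of lump0, lump3 and dish_mid below 0.056 m or distance between each of lump1, lump2 and dish_mid below 0.056 m or distance between each of lump1, lump3 and dish_mid below 0.056 m or distance between each of lump2, lump3 and dish_mid below 0.056 m) and (distance between lump4 and dish_mid below 0.056 m or distance between lump5 and dish_mid below 0.056 m or distance between lump6 and dish_mid below 0.056 m or distance between lump7 and dish_mid below 0.056 m)) or (distance between each of lump0, lump1, lump2 and dish_mid below 0.056 m or distance between each of lump0, lump1, lump3 and dish_mid below 0.056 m or distance between each of lump0, lump2, lump3 and dish_mid below 0.056 m or distance between each of lump1, lump2, lump3 and dish_mid below 0.056 m)) and contact force between each of lump0, lump1, lump2, lump3, lump4, lump5, lump6, lump7 and scoop below 0.01 N and linear speed of each of lump0, lump1, lump2, lump3, lump4, lump5, lump6, lump7 below 0.05 m/s and x of scoop in the frame of mat between -0.15 and 0.15 m and y of scoop in the frame of mat between -0.11 and 0.11 m and z of scoop in the frame of mat between 0 and 0.01 m and angle between scoop's own z axis and vertical below 0.15 rad and linear speed of scoop below 0.03 m/s and distance of dish from where it was at the start of the episode below 0.015 m and angle between dish's own z axis and vertical below 0.1 rad and distance of each of brush_pot, paste_jar, book_weight from where it was at the start of the episode below 0.02 m and angle between each of brush_pot, paste_jar, book_weight's own z axis and vertical below 0.2 rad); the robot touches nothing.
It fails at once if a lump is spilled on the bench, the mat or the balance (contact force between any of lump0, lump1, lump2, lump3, lump4, lump5, lump6, lump7 and table above 0.02 N or contact force between any of lump0, lump1, lump2, lump3, lump4, lump5, lump6, lump7 and mat above 0.02 N or contact force between any of lump0, lump1, lump2, lump3, lump4, lump5, lump6, lump7 and balance above 0.02 N).
It fails at once if the fingers touch a glue lump (lumps are moved with the scoop only) (contact force between the fingers and lump0 above 0.5 N or contact force between the fingers and lump1 above 0.5 N or contact force between the fingers and lump2 above 0.5 N or contact force between the fingers and lump3 above 0.5 N or contact force between the fingers and lump4 above 0.5 N or contact force between the fingers and lump5 above 0.5 N or contact force between the fingers and lump6 above 0.5 N or contact force between the fingers and lump7 above 0.5 N).
It fails at once if the scoop or the robot bears on the glass dish or the balance with more than 8 N, or the dish is shoved more than 15 mm or tipped (contact force between any of scoop, the fingers, the arm and dish above 8 N or contact force between any of scoop, the fingers, the arm and balance above 8 N or distance of dish from where it was at the start of the episode above 0.015 m or angle between dish's own z axis and vertical above 0.3 rad).
It fails at once if a lump flies or falls faster than 2 m/s (dropped from high up, or thrown) (linear speed of any of lump0, lump1, lump2, lump3, lump4, lump5, lump6, lump7 above 2 m/s).
It fails at once if the brush pot, paste jar or book weight is shifted more than 20 mm or knocked over (distance of any of brush_pot, paste_jar, book_weight from where it was at the start of the episode above 0.02 m or angle between any of brush_pot, paste_jar, book_weight's own z axis and vertical above 0.3 rad).
It also fails if it takes over 72 s, if anything falls off the work surface, if the arm or the gripper's body presses on something with over 40 N, if the wrist force passes 120 N, or if a joint passes its speed limit or range.

## Robot

A 6-joint arm with a two-finger parallel gripper is mounted at the origin on the work surface. World frame = base frame: x ahead of the robot, y to its left, z up, the work surface at z = 0. Lengths are in m, angles in rad, forces in N, time in s.
With the tool pointing down it reaches from about 0.35 to 0.95 m from the base axis. Payload 17.4 kg.
Tool frame: the origin (TCP) lies midway between the tips of the shut fingers; the grasp point (between the pads) lies 19 mm behind it; z points along the fingers, y is the line along which they close (so a half turn about z gives the same grasp; the last joint's range is limited). The gripper opens to 93 mm and grips with 3 to 60 N. Pads are 15 mm wide; open, the fingers measure 128 mm over their backs; the gripper's body (75 mm by 188 mm) begins 65 mm behind the grasp point.
Start: joints at [1.082, 0.116, 1.442, -0, 1.584, -0.038], TCP at [0.294, 0.608, 0.219] pointing down, gripper open.
Joint ranges: [-2.83, 2.83], [-0.83, 2.19], [0.07, 2.5], [-1.14, 4.28], [0.01, 3], [-2.97, 2.97]. Speed limits (rad/s): [1.89, 1.89, 2.22, 3.14, 3.14, 3.14].

## Interface

Orientations are given as a unit quaternion [x, y, z, w].
In Python, from workcell import r, optics gives the robot as it stands.
- The arm moves only by the tool arm_command, never from a script. Its argument "rows" is a list of rows, each a list of 6 numbers: the shift along the tool's x, y, z in m, then the turn, a rotation vector about the tool's x, y, z in degrees. A call has 1 to 20 rows; each row shifts and turns the commanded pose from where the row before left it, along the tool's axes as they then stand; what a row does not reach is not made up. A row lasts 1/12 s, in which the tool goes at most 41.7 mm and 7.16 degrees, less where a joint would pass 70% of its speed; a pose out of reach is approached as far as the arm can. A call is refused whole if a number of a shift passes 0.0417 or a number of a turn 7.16, either way. A call with a gripper value outside its range is refused whole. "jaw" is the opening, from 0 (shut) to 1 (fully open), set as the call begins (left out, the last holds). The fingers move at their own pace and stop on an object; "newtons" is the grip in N (left out, the last holds). Time passes only in rows, so rows that do not move let the fingers close. It gives the time, the measured TCP pose, the force, the opening and the grip force at its end, in the units of the state.
- r.read_state(): the state, without advancing time (a new reading comes with each control period).
- optics.grab_frame(name): name is "scene" or "top" or "wrist"; returns the picture (400x640x3 uint8, blue, green, red); there is no depth.
- optics.camera_model(name): a dict with "camera_matrix" (3x3 intrinsics, pixels), "distortion" ([k1, k2, p1, p2, k3] as OpenCV has them; the pictures are not rectified), "R" (3x3) and "t" (3): a world point X has camera coordinates R X + t. Camera axes: x right, y down, z forward; pixel columns grow to the right and rows downward; lengths in m; the calibration is good to about 2 mm. A picture is of the moment at which its call begins: read the wrist's pose just before it. camera_model takes no time and is no camera call; for the wrist camera it gives the pose at the moment of the call.
- r.sign_off(): hands the job in; it is judged then, once.
The state is a dict: "time": time; "joints": joint angles; "joint_velocities": joint speeds; "joint_efforts": joint torques, N m; "ee_pos": TCP position; "tool_rot": TCP orientation; "wrist_force": force on the tool from outside, world axes, zero at the start; "torque": the same for the moment, N m; "grip_width": finger opening in m; "grip_force": force on a finger pad.
Only numpy, scipy, OpenCV 4.12 (cv2) and the standard library are available. Lean on these libraries where they do the work, as an engineer would, in place of code of your own. Each camera call takes 0.05 s, during which the arm holds its last target. There are 200 camera calls.

## Working session

There is one attempt and no reset: what is moved stays moved. The work goes in short steps, Python scripts to look and compute and a tool call to move; the robot and the scene stay as the last step left them, time stands still between calls to the robot, and variables do not carry over. Pictures are saved under pics/ and viewed, at most 10 in all, crops included, and the job is handed in when it is done.

Besides the shell and the picture viewer there is one more tool, called after "Request:" by a JSON object that holds its "fn" and its "kwargs". arm_command: Moves the arm, as the interface text tells. Its arguments: {"type":"object","properties":{"rows":{"type":"array","items":{"type":"array","items":{"type":"number"}}},"jaw":{"type":"number"},"newtons":{"type":"number"}},"required":["rows"]}

```bash
mkdir -p pics
cat > h.py <<'E'
import numpy as np, cv2
from workcell import r, optics
def ray(cam,uv):
    K=np.array(cam["camera_matrix"]);d=np.array(cam["distortion"]);R=np.array(cam["R"]);t=np.array(cam["t"]).ravel()
    p=cv2.undistortPoints(np.array(uv,float).reshape(-1,1,2),K,d).reshape(-1,2)
    D=np.c_[p,np.ones(len(p))]@R
    return -R.T@t,D
def onplane(cam,uv,z):
    o,D=ray(cam,uv); s=(z-o[2])/D[:,2]
    return o+s[:,None]*D
def proj(cam,P):
    R=np.array(cam["R"]);t=np.array(cam["t"]).ravel()
    return cv2.projectPoints(np.array(P,float).reshape(-1,1,3),cv2.Rodrigues(R)[0],t,np.array(cam["camera_matrix"]),np.array(cam["distortion"]))[0].reshape(-1,2)
E
python3 - <<'E'
from h import *
for n in ("top","scene"):
    im=optics.grab_frame(n); cv2.imwrite(f"pics/{n}0.png",im)
    c=optics.camera_model(n); o,D=ray(c,[[320,200]]); print(n,o,D)
print(r.read_state())
E
```

```text
top [ 0.45162451 -0.02099573  1.24375943] [[ 0.1086442   0.01189004 -0.9940358 ]]
scene [1.03519928 0.45547796 0.60671911] [[-0.54357283 -0.55330067 -0.63133507]]
{'time': 0.1, 'joints': array([ 1.08218909e+00,  1.16429815e-01,  1.44218182e+00, -2.23881280e-05,
        1.58396912e+00, -3.78071070e-02]), 'joint_velocities': array([ 0.00143995, -0.00171498, -0.00144193, -0.00063271, -0.00072602,
       -0.00130242]), 'joint_efforts': array([ 2.23991214e-03, -7.22891164e+01, -6.23862505e+01,  7.80770299e-02,
        2.25767627e-02, -6.14170654e-05]), 'ee_pos': array([0.29402686, 0.60740811, 0.21799486]), 'tool_rot': array([ 2.23496435e-01,  9.74704622e-01, -4.79947715e-04, -1.17733648e-04]), 'wrist_force': array([ 0.10161364, -0.66591448,  0.0166563 ]), 'torque': array([ 0.00256737, -0.01546089,  0.01537154]), 'grip_force': 0.0, 'grip_width': 0.09288443571105913}
```

View pics/top0.png

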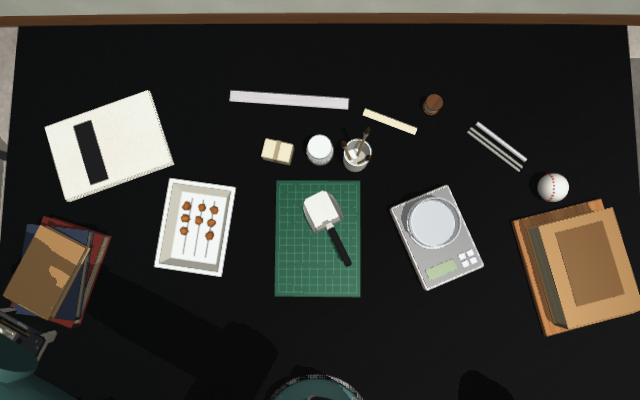

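View pics/scene0.png

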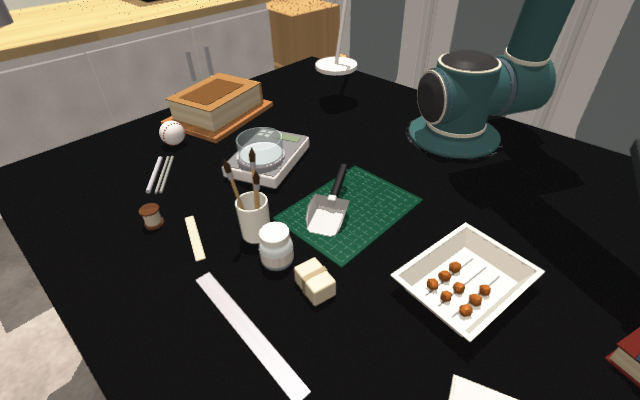

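The top view has +x up and +y left. The tray is at about (195,228) with lumps in its upper half, so its +x points away from the robot. The scoop lies on the mat with its bowl at (322,210), its handle running to (348,263), and its nose pointing away and left. The dish and pan are at (433,222), and the pot at (357,152). The scene view agrees.

```bash
cat > m.py <<'E'
from h import *
im=cv2.imread("pics/top0.png"); c=optics.camera_model("top")
hsv=cv2.cvtColor(im,cv2.COLOR_BGR2HSV)
def cnts(m,x0,x1,y0,y1,mode=cv2.RETR_EXTERNAL):
    z=np.zeros_like(m); z[y0:y1,x0:x1]=m[y0:y1,x0:x1]
    return sorted(cv2.findContours(z,mode,cv2.CHAIN_APPROX_NONE)[0],key=cv2.contourArea)
def rect(name,cn,z):
    P=onplane(c,cn[:,0,:],z)[:,:2]
    q=cv2.minAreaRect((P*1000).astype(np.float32)); print(name,np.round(q[0],1),np.round(q[1],1),round(q[2],1)); return q
white=((hsv[...,2]>90)).astype(np.uint8)*255
rect("tray",cnts(white,145,245,170,285)[-1],.042)
green=cv2.inRange(hsv,(60,60,40),(95,255,255))
rect("mat",cnts(cv2.morphologyEx(green,cv2.MORPH_CLOSE,np.ones((15,15))),265,370,170,305)[-1],.003)
rect("balance",cnts(white,380,495,175,300)[-1],.043)
# lumps
am=cv2.inRange(hsv,(3,120,60),(20,255,255))
for k in cnts(am,170,225,190,260):
    if cv2.contourArea(k)>15:
        P=onplane(c,k[:,0,:].mean(0)[None],.012); print("lump",np.round(P[0]*1000,0),cv2.contourArea(k))
# scoop bowl: bright low-sat within mat
sw=cv2.inRange(hsv,(0,0,80),(180,70,255))
k=cnts(sw,280,358,184,294)[-1]; q=rect("bowl z.02",k,.02)
bk=(cv2.inRange(hsv,(0,0,0),(180,255,55)))
k=cnts(bk,285,357,215,285)[-1]; q=rect("handle z.045",k,.045)
print(k[:,0].min(0),k[:,0].max(0))
b=rect("bx",cnts(white,258,300,135,168)[-1],.042)
b=rect("jar",cnts(white,302,336,130,168)[-1],.08)
b=rect("pot",cnts(white,338,375,138,172)[-1],.095)
g=cv2.cvtColor(im,cv2.COLOR_BGR2GRAY)
C=cv2.HoughCircles(cv2.resize(g[180:300,385:490],None,fx=4,fy=4,interpolation=cv2.INTER_CUBIC),cv2.HOUGH_GRADIENT,1.2,4,param1=100,param2=40,minRadius=80,maxRadius=130)
if C is not None:
  for x,y,R in C[0][:5]: print("circ",x/4+385,y/4+180,R/4, onplane(c,[[x/4+385,y/4+180]],.052)[0],onplane(c,[[x/4+385,y/4+180]],.102)[0])
v=np.hstack([cv2.resize(im[170:300,280:370],None,fx=4,fy=4,interpolation=cv2.INTER_CUBIC),cv2.resize(im[170:300,385:490],None,fx=4,fy=4,interpolation=cv2.INTER_CUBIC)])
cv2.imwrite("pics/c1.png",v)
E
python3 m.py
```

```text
tray [513.8 310.9] [176.5 230.9] 82.3
mat [4.895e+02 2.000e-01] [221.5 302.7] 89.9
balance [ 491.9 -298.6] [225.3 162.4] 22.9
lump [566. 303.  12.] 26.0
lump [504. 348.  12.] 30.0
lump [526. 277.  12.] 30.0
lump [532. 310.  12.] 31.0
lump [559. 270.  12.] 32.0
lump [493. 280.  12.] 35.0
lump [537. 345.  12.] 38.0
lump [569. 343.  12.] 38.5
bowl z.02 [557.4 -12.1] [99.3 90.9] 27.1
handle z.045 [465.2 -55.4] [102.3  19.1] 26.8
[328 228] [351 265]
bx [709.9 104.7] [77.8 55.3] 77.1
jar [705.8  -5.5] [71.4 69.1] 45.0
pot [689.9 -98.2] [82.2 66.1] 0.1
circ 434.95 220.95 27.05 [ 0.53102027 -0.29394473  0.052     ] [ 0.52768923 -0.28249322  0.102     ]
circ 434.65 223.05 25.04 [ 0.52577155 -0.29309937  0.052     ] [ 0.52266072 -0.28168333  0.102     ]
circ 434.35 219.45 26.720001 [ 0.53475993 -0.29251799  0.052     ] [ 0.531272   -0.28112634  0.102     ]
circ 433.75 222.45 26.99 [ 0.52725564 -0.29088362  0.052     ] [ 0.52408255 -0.27956053  0.102     ]
circ 430.75 221.55 24.08 [ 0.52945725 -0.28344525  0.052     ] [ 0.52619179 -0.27243424  0.102     ]
```

View pics/c1.png

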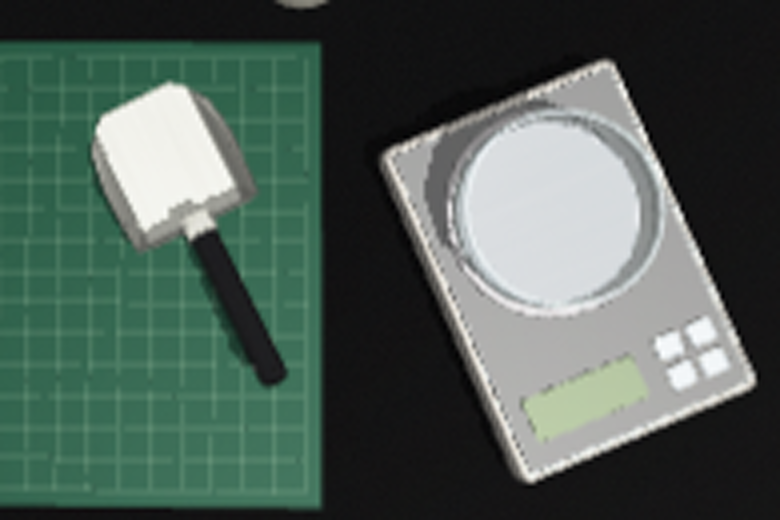

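Measured sizes match the given ones: tray 231x177, mat 303x222, balance 225x162 and handle 19 wide at yaw 27°. The crop shows the scoop nose up-left and the dish centred near (557,210). Next I write the pose planner and go above the handle.

```bash
cat >> h.py <<'E'
from scipy.spatial.transform import Rotation as Ro, Slerp
def scoopR(yaw,pitch,roll=0): # columns x nose,y,z ; pitch>0 nose up
    return Ro.from_euler("ZYX",[yaw,-pitch,roll],degrees=True)
FLIP=Ro.from_matrix(np.array([[-1,0,0],[0,1,0],[0,0,-1.]])) # tool in scoop at zero tilt: x back, y same, z down
def graspR(alpha): # fingers lean toward the bowl by alpha
    return Ro.from_euler("y",-alpha,degrees=True)*FLIP
def cur():
    s=r.read_state(); return np.array(s["ee_pos"]),Ro.from_quat(s["tool_rot"])
def plan(p1,R1,n,p0=None,R0=None,tail=0):
    if p0 is None: p0,R0=cur()
    rv=(R0.inv()*R1).as_rotvec(degrees=True)
    rows=[]
    for i in range(n):
        Ri=R0*Ro.from_rotvec(rv*i/n,degrees=True)
        rows.append(list(np.round(np.r_[Ri.inv().apply((p1-p0)/n),rv/n],4)+0.))
    rows=[[round(float(v),4) if j<3 else round(float(v),2) for j,v in enumerate(q)] for q in rows]
    out=rows[:1] if len(set(map(tuple,rows)))==1 else rows
    print("n",n,"max",np.abs(np.array(rows)).max(0)); print(str(out).replace(" ",""))
    return p1,R1
TR=np.array([.5138,.3109,0]); TY=-7.7
def tray(x,y,z): return TR+Ro.from_euler("z",TY,degrees=True).apply([x,y,z])
E
python3 - <<'E'
from h import *
L=np.array([[566,303],[504,348],[526,277],[532,310],[559,270],[493,280],[537,345],[569,343]])/1000
for l in L: print(np.round(Ro.from_euler("z",-TY,degrees=True).apply(np.r_[l,0]-TR)*1000))
Rt=scoopR(27,0)*graspR(20); print(Rt.as_matrix().round(2))
g=np.array([.4688,-.0536,.0425]); p=g+Rt.apply([0,0,.019])-.15*Rt.apply([0,0,1]); print(p)
plan(p,Rt,20)
E
```

```text
[53. -1.  0.]
[-15.  35.   0.]
[ 17. -32.   0.]
[18.  2.  0.]
[ 50. -34.   0.]
[-16. -33.   0.]
[18. 37.  0.]
[50. 39.  0.]
[[-0.84 -0.45  0.3 ]
 [-0.43  0.89  0.16]
 [-0.34 -0.   -0.94]]
[ 0.42887877 -0.07394088  0.16559973]
n 20 max [0.0209 0.0348 0.0029 0.46   0.93   2.61  ]
[[-0.0209,-0.0277,0.0026,-0.46,-0.93,-2.61],[-0.0196,-0.0287,0.0027,-0.46,-0.93,-2.61],[-0.0182,-0.0296,0.0028,-0.46,-0.93,-2.61],[-0.0168,-0.0304,0.0029,-0.46,-0.93,-2.61],[-0.0153,-0.0311,0.0029,-0.46,-0.93,-2.61],[-0.0139,-0.0318,0.0029,-0.46,-0.93,-2.61],[-0.0124,-0.0324,0.0028,-0.46,-0.93,-2.61],[-0.0108,-0.033,0.0027,-0.46,-0.93,-2.61],[-0.0093,-0.0335,0.0026,-0.46,-0.93,-2.61],[-0.0077,-0.0339,0.0025,-0.46,-0.93,-2.61],[-0.0061,-0.0342,0.0023,-0.46,-0.93,-2.61],[-0.0045,-0.0345,0.0021,-0.46,-0.93,-2.61],[-0.0029,-0.0347,0.0019,-0.46,-0.93,-2.61],[-0.0013,-0.0348,0.0017,-0.46,-0.93,-2.61],[0.0004,-0.0348,0.0014,-0.46,-0.93,-2.61],[0.002,-0.0348,0.0011,-0.46,-0.93,-2.61],[0.0036,-0.0346,0.0008,-0.46,-0.93,-2.61],[0.0051,-0.0344,0.0004,-0.46,-0.93,-2.61],[0.0067,-0.0342,0.0,-0.46,-0.93,-2.61],[0.0083,-0.0338,-0.0004,-0.46,-0.93,-2.61]]
```

Request:
{"fn": "arm_command", "kwargs": {"rows": [[-0.0209, -0.0277, 0.0026, -0.46, -0.93, -2.61], [-0.0196, -0.0287, 0.0027, -0.46, -0.93, -2.61], [-0.0182, -0.0296, 0.0028, -0.46, -0.93, -2.61], [-0.0168, -0.0304, 0.0029, -0.46, -0.93, -2.61], [-0.0153, -0.0311, 0.0029, -0.46, -0.93, -2.61], [-0.0139, -0.0318, 0.0029, -0.46, -0.93, -2.61], [-0.0124, -0.0324, 0.0028, -0.46, -0.93, -2.61], [-0.0108, -0.033, 0.0027, -0.46, -0.93, -2.61], [-0.0093, -0.0335, 0.0026, -0.46, -0.93, -2.61], [-0.0077, -0.0339, 0.0025, -0.46, -0.93, -2.61], [-0.0061, -0.0342, 0.0023, -0.46, -0.93, -2.61], [-0.0045, -0.0345, 0.0021, -0.46, -0.93, -2.61], [-0.0029, -0.0347, 0.0019, -0.46, -0.93, -2.61], [-0.0013, -0.0348, 0.0017, -0.46, -0.93, -2.61], [0.0004, -0.0348, 0.0014, -0.46, -0.93, -2.61], [0.002, -0.0348, 0.0011, -0.46, -0.93, -2.61], [0.0036, -0.0346, 0.0008, -0.46, -0.93, -2.61], [0.0051, -0.0344, 0.0004, -0.46, -0.93, -2.61], [0.0067, -0.0342, 0.0, -0.46, -0.93, -2.61], [0.0083, -0.0338, -0.0004, -0.46, -0.93, -2.61]], "jaw": 1, "newtons": 55}}

```text
time: 1.77
ee_pos: [0.4267, -0.0708, 0.1666]
tool_rot: [-0.227, 0.958, 0.04, 0.169]
wrist_force: [1.2, 0.6, 0.0]
grip_width: 0.0931
grip_force: 0.0
```

Request:
{"fn": "arm_command", "kwargs": {"rows": [[0, 0, 0, 0, 0, 0], [0, 0, 0, 0, 0, 0], [0, 0, 0, 0, 0, 0]]}}

```text
time: 2.02
ee_pos: [0.4268, -0.0688, 0.1662]
tool_rot: [-0.225, 0.959, 0.04, 0.167]
wrist_force: [-0.9, -0.4, 0.4]
grip_width: 0.0929
grip_force: 0.0
```

Run:
```python
from h import *
c=optics.camera_model("wrist"); im=optics.grab_frame("wrist"); cv2.imwrite("pics/w1.png",im)
import pickle; pickle.dump(c,open("w1.pkl","wb")); print(ray(c,[[320,200]]),cur()[0],r.read_state()["joints"])
for n,x in (("grip",-103),("end",-157)):
    print(n,proj(c,[np.array([.5605,-.0068,.003+.0395-(x+103)*.268/1000])+Ro.from_euler("z",27,degrees=True).apply([x/1000,0,0])]))
```

```text
(array([ 0.32186423, -0.12274579,  0.30063416]), array([[ 0.49122396,  0.23899761, -0.8376656 ]])) [ 0.42689833 -0.06811549  0.16645472] [-0.40104336 -0.62651188  2.16154356  0.26718923  1.38409006 -2.45518323]
grip [[318.04679949 195.08372978]]
end [[316.90224932 152.20846204]]
```

View pics/w1.png

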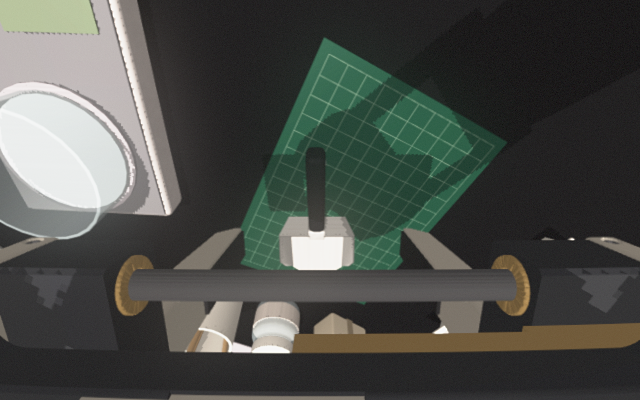

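The wrist view shows the handle from (317,150) to (316,232). The predicted end was (317,152), so the estimate holds to about 1 mm. I now descend.

Run:
```python
from h import *
Rt=scoopR(27,0)*graspR(20)
g=np.array([.4688,-.0536,.0445]); p=g+Rt.apply([0,0,.019]); print(p)
a=plan(p-.04*Rt.apply([0,0,1]),Rt,8); plan(p,Rt,4,*a)
```

```text
[ 0.4745901  -0.0506498   0.02664584]
n 8 max [0.     0.0008 0.0136 0.01   0.02   0.06  ]
[[0.0,-0.0007,0.0136,-0.01,-0.02,-0.06],[0.0,-0.0007,0.0136,-0.01,-0.02,-0.06],[0.0,-0.0007,0.0136,-0.01,-0.02,-0.06],[0.0,-0.0008,0.0136,-0.01,-0.02,-0.06],[0.0,-0.0008,0.0136,-0.01,-0.02,-0.06],[0.0,-0.0008,0.0136,-0.01,-0.02,-0.06],[0.0,-0.0008,0.0136,-0.01,-0.02,-0.06],[0.0,-0.0008,0.0136,-0.01,-0.02,-0.06]]
n 4 max [0.   0.   0.01 0.   0.   0.  ]
[[0.0,0.0,0.01,0.0,0.0,0.0]]
```

Request:
{"fn": "arm_command", "kwargs": {"rows": [[0, -0.0007, 0.0136, 0, 0, -0.06], [0, -0.0007, 0.0136, 0, 0, -0.06], [0, -0.0007, 0.0136, 0, 0, -0.06], [0, -0.0008, 0.0136, 0, 0, -0.06], [0, -0.0008, 0.0136, 0, 0, -0.06], [0, -0.0008, 0.0136, 0, 0, -0.06], [0, -0.0008, 0.0136, 0, 0, -0.06], [0, -0.0008, 0.0136, 0, 0, -0.06], [0, 0, 0.01, 0, 0, 0], [0, 0, 0.01, 0, 0, 0], [0, 0, 0.01, 0, 0, 0], [0, 0, 0.01, 0, 0, 0], [0, 0, 0, 0, 0, 0], [0, 0, 0, 0, 0, 0]]}}

```text
time: 3.23
ee_pos: [0.4747, -0.0514, 0.0261]
tool_rot: [-0.23, 0.958, 0.04, 0.168]
wrist_force: [0.4, 0.1, 0.3]
grip_width: 0.0927
grip_force: 0.0
```

Request:
{"fn": "arm_command", "kwargs": {"rows": [[0, 0, 0, 0, 0, 0], [0, 0, 0, 0, 0, 0], [0, 0, 0, 0, 0, 0], [0, 0, 0, 0, 0, 0], [0, 0, 0, 0, 0, 0], [0, 0, 0, 0, 0, 0], [0, 0, 0, 0, 0, 0], [0, 0, 0, 0, 0, 0], [0, 0, 0, 0, 0, 0], [0, 0, 0, 0, 0, 0]], "jaw": 0, "newtons": 55}}

```text
time: 4.07
ee_pos: [0.4749, -0.0516, 0.0265]
tool_rot: [-0.23, 0.958, 0.039, 0.168]
wrist_force: [0.2, 0.0, 0.0]
grip_width: 0.0311
grip_force: 0.0
```

```bash
python3 - <<'E'
from h import *
s=r.read_state(); p,R=cur(); print(p,s["grip_width"],s["grip_force"],s["wrist_force"],s["torque"])
# scoop assumed flat on mat; yaw from tool y axis
m=R.as_matrix(); yaw=np.degrees(np.arctan2(m[1,1],m[0,1]))-90; print("yaw",yaw, m.round(3))
Rs=scoopR(yaw,0); 
# origin: lateral from tool; along from vision est (.5605,-.0068)
d=Rs.inv().apply(p-np.array([.5605,-.0068,.003])); print("tool in scoop",d*1000)
d[1]=0
import pickle; pickle.dump((d,(Rs.inv()*R).as_quat()),open("G.pkl","wb"))
E
cat >> h.py <<'E'
import pickle
def tool(nose,yaw,pitch,roll=0):  # tool pose for scoop nose point
    d,q=pickle.load(open("G.pkl","rb")); Rs=scoopR(yaw,pitch,roll)
    return np.array(nose)+Rs.apply(d-np.array([.045,0,0])), Rs*Ro.from_quat(q)
def scoopnow():
    d,q=pickle.load(open("G.pkl","rb")); p,R=cur(); Rs=R*Ro.from_quat(q).inv()
    y,pt,ro=Rs.as_euler("ZYX",degrees=True); return p-Rs.apply(d-np.array([.045,0,0])),np.round([y,-pt,ro],2)
E
```

```text
[ 0.47486508 -0.05162321  0.02648708] 0.031083272208400695 0.0 [0.21294468 0.03191151 0.0213021 ] [-0.03785919  0.14837855  0.05453166]
yaw 26.987397045570006 [[-0.838 -0.454  0.304]
 [-0.427  0.891  0.153]
 [-0.34  -0.002 -0.94 ]]
tool in scoop [-96.65034675  -1.08159398  23.48708421]
```

Not closed yet, so I keep waiting.

Request:
{"fn": "arm_command", "kwargs": {"rows": [[0, 0, 0, 0, 0, 0], [0, 0, 0, 0, 0, 0], [0, 0, 0, 0, 0, 0], [0, 0, 0, 0, 0, 0], [0, 0, 0, 0, 0, 0], [0, 0, 0, 0, 0, 0]], "jaw": 0, "newtons": 55}}

```text
time: 4.57
ee_pos: [0.4749, -0.0516, 0.0265]
tool_rot: [-0.23, 0.958, 0.039, 0.168]
wrist_force: [-0.1, 0.4, 0.6]
grip_width: 0.0178
grip_force: 54.9
```

Run:
```python
from h import *
s=r.read_state(); print(s["grip_width"],s["grip_force"],s["wrist_force"]); print(scoopnow())
a=cur(); b=(a[0]+[0,0,.13],a[1]); plan(*b,8)
```

```text
0.01776925634136392 54.94051158428192 [-0.07069621  0.38381332  0.55702279]
(array([0.60111929, 0.01264585, 0.0030529 ]), array([26.98,  0.  ,  0.  ]))
n 8 max [0.0055 0.     0.0153 0.     0.     0.    ]
[[-0.0055,0.0,-0.0153,0.0,0.0,0.0]]
```

Request:
{"fn": "arm_command", "kwargs": {"rows": [[-0.0055, 0, -0.0153, 0, 0, 0], [-0.0055, 0, -0.0153, 0, 0, 0], [-0.0055, 0, -0.0153, 0, 0, 0], [-0.0055, 0, -0.0153, 0, 0, 0], [-0.0055, 0, -0.0153, 0, 0, 0], [-0.0055, 0, -0.0153, 0, 0, 0], [-0.0055, 0, -0.0153, 0, 0, 0], [-0.0055, 0, -0.0153, 0, 0, 0]]}}

```text
time: 5.23
ee_pos: [0.4744, -0.0515, 0.1571]
tool_rot: [-0.23, 0.958, 0.04, 0.168]
wrist_force: [-0.2, 0.1, -1.5]
grip_width: 0.0176
grip_force: 54.9
```

Run:
```python
from h import *
print(scoopnow(), r.read_state()["wrist_force"])
# nose to above tray start: tray x -15,y 16? and pitch -12
b=tool(tray(-.028,.017,.075),TY,-12); print(b[0]); plan(*b,16)
```

```text
(array([0.60056909, 0.01277318, 0.13360831]), array([ 2.699e+01, -2.000e-02,  1.000e-02])) [-0.23798654  0.14725501 -1.45644615]
[0.35586382 0.34940849 0.1274246 ]
n 16 max [0.01   0.0261 0.0033 0.52   0.73   2.11  ]
[[-0.0039,0.0257,0.0033,0.52,0.73,2.11],[-0.003,0.0258,0.0031,0.52,0.73,2.11],[-0.002,0.026,0.0028,0.52,0.73,2.11],[-0.0011,0.026,0.0025,0.52,0.73,2.11],[-0.0002,0.0261,0.0023,0.52,0.73,2.11],[0.0007,0.0261,0.0021,0.52,0.73,2.11],[0.0017,0.0261,0.0018,0.52,0.73,2.11],[0.0026,0.026,0.0016,0.52,0.73,2.11],[0.0035,0.0259,0.0014,0.52,0.73,2.11],[0.0045,0.0258,0.0012,0.52,0.73,2.11],[0.0054,0.0256,0.0011,0.52,0.73,2.11],[0.0063,0.0254,0.0009,0.52,0.73,2.11],[0.0073,0.0252,0.0008,0.52,0.73,2.11],[0.0082,0.0249,0.0006,0.52,0.73,2.11],[0.0091,0.0246,0.0005,0.52,0.73,2.11],[0.01,0.0242,0.0004,0.52,0.73,2.11]]
```

Run:
```python
from h import *
b=tool(tray(-.040,.017,.080),TY,-38); print(b[0]); b=plan(*b,18)
b=plan(*tool(tray(-.038,.017,.012),TY,-38),5,*b)
```

```text
[0.38015262 0.34612451 0.18571674]
n 18 max [7.50e-03 2.28e-02 7.00e-04 3.00e-02 2.05e+00 1.96e+00]
[[-0.0056,0.0221,0.0003,0.03,2.05,1.96],[-0.0048,0.0222,0.0001,0.03,2.05,1.96],[-0.0041,0.0224,-0.0001,0.03,2.05,1.96],[-0.0033,0.0225,-0.0002,0.03,2.05,1.96],[-0.0025,0.0226,-0.0003,0.03,2.05,1.96],[-0.0017,0.0227,-0.0004,0.03,2.05,1.96],[-0.0009,0.0227,-0.0005,0.03,2.05,1.96],[-0.0002,0.0228,-0.0005,0.03,2.05,1.96],[0.0006,0.0227,-0.0005,0.03,2.05,1.96],[0.0014,0.0227,-0.0005,0.03,2.05,1.96],[0.0022,0.0226,-0.0004,0.03,2.05,1.96],[0.003,0.0226,-0.0003,0.03,2.05,1.96],[0.0038,0.0224,-0.0002,0.03,2.05,1.96],[0.0046,0.0223,-0.0001,0.03,2.05,1.96],[0.0053,0.0221,0.0001,0.03,2.05,1.96],[0.0061,0.0219,0.0003,0.03,2.05,1.96],[0.0068,0.0217,0.0005,0.03,2.05,1.96],[0.0075,0.0215,0.0007,0.03,2.05,1.96]]
n 5 max [0.0046 0.     0.0128 0.     0.     0.    ]
[[-0.0046,0.0,0.0128,0.0,0.0,0.0]]
```

Request:
{"fn": "arm_command", "kwargs": {"rows": [[-0.0056, 0.0221, 0.0003, 0.03, 2.05, 1.96], [-0.0048, 0.0222, 0.0001, 0.03, 2.05, 1.96], [-0.0041, 0.0224, -0.0001, 0.03, 2.05, 1.96], [-0.0033, 0.0225, -0.0002, 0.03, 2.05, 1.96], [-0.0025, 0.0226, -0.0003, 0.03, 2.05, 1.96], [-0.0017, 0.0227, -0.0004, 0.03, 2.05, 1.96], [-0.0009, 0.0227, -0.0005, 0.03, 2.05, 1.96], [-0.0002, 0.0228, -0.0005, 0.03, 2.05, 1.96], [0.0006, 0.0227, -0.0005, 0.03, 2.05, 1.96], [0.0014, 0.0227, -0.0005, 0.03, 2.05, 1.96], [0.0022, 0.0226, -0.0004, 0.03, 2.05, 1.96], [0.003, 0.0226, -0.0003, 0.03, 2.05, 1.96], [0.0038, 0.0224, -0.0002, 0.03, 2.05, 1.96], [0.0046, 0.0223, -0.0001, 0.03, 2.05, 1.96], [0.0053, 0.0221, 0.0001, 0.03, 2.05, 1.96], [0.0061, 0.0219, 0.0003, 0.03, 2.05, 1.96], [0.0068, 0.0217, 0.0005, 0.03, 2.05, 1.96], [0.0075, 0.0215, 0.0007, 0.03, 2.05, 1.96], [0, 0, 0, 0, 0, 0], [0, 0, 0, 0, 0, 0]]}}

```text
time: 6.9
ee_pos: [0.3804, 0.3465, 0.1841]
tool_rot: [0.066, 0.985, 0.009, -0.158]
wrist_force: [0.4, -0.6, -1.9]
grip_width: 0.0175
grip_force: 54.9
```

Run:
```python
from h import *
n,e=scoopnow(); print(n,tray(-.04,.017,.08),e,r.read_state()["joints"].round(2),r.read_state()["wrist_force"].round(1))
ims=[optics.grab_frame(k) for k in ("top","scene")]
t=optics.camera_model("top"); print(proj(t,[n]))
v=np.hstack([cv2.resize(ims[0][160:310,130:280],(400,400),interpolation=cv2.INTER_CUBIC),cv2.resize(ims[1][140:340,330:530],(400,400))]); cv2.imwrite("pics/a1.png",v)
b=plan(*tool(tray(-.040,.017,.012),TY,-38),6)
b=plan(*tool(tray(-.040,.017,.0045),TY,-38),4,*b)
```

```text
[0.4766098  0.33341953 0.07828378] [0.47643844 0.33310616 0.08      ] [ -7.71 -38.06  -0.1 ] [ 0.57 -0.07  1.71  0.2   1.74 -0.86] [ 0.4 -0.6 -1.9]
[[180.97421078 240.64051361]]
n 6 max [0.0034 0.0001 0.0106 0.01   0.     0.    ]
[[-0.0034,0.0001,0.0106,-0.01,-0.0,-0.0]]
n 4 max [0.0006 0.     0.0018 0.     0.     0.    ]
[[-0.0006,0.0,0.0018,0.0,0.0,0.0]]
```

View pics/a1.png

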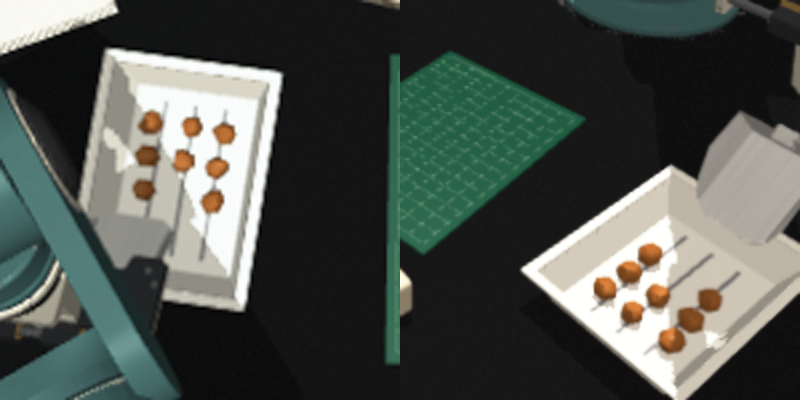

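The nose shows at about (137,217) in the crop and was predicted at (136,215). It is aligned behind the left and middle columns. I descend.

Request:
{"fn": "arm_command", "kwargs": {"rows": [[-0.0034, 0, 0.0106, 0, 0, 0], [-0.0034, 0, 0.0106, 0, 0, 0], [-0.0034, 0, 0.0106, 0, 0, 0], [-0.0034, 0, 0.0106, 0, 0, 0], [-0.0034, 0, 0.0106, 0, 0, 0], [-0.0034, 0, 0.0106, 0, 0, 0], [-0.0006, 0, 0.0018, 0, 0, 0], [-0.0006, 0, 0.0018, 0, 0, 0], [-0.0006, 0, 0.0018, 0, 0, 0], [-0.0006, 0, 0.0018, 0, 0, 0]]}}

```text
time: 7.83
ee_pos: [0.3804, 0.3461, 0.1108]
tool_rot: [0.066, 0.985, 0.01, -0.157]
wrist_force: [1.0, 0.3, -1.5]
grip_width: 0.0177
grip_force: 54.9
```

Run:
```python
from h import *
n,e=scoopnow(); print(n,e,Ro.from_euler("z",-TY,degrees=True).apply(n-TR),r.read_state()["wrist_force"].round(1))
b=None
for x,p,k in ((-15,-27,6),(0,-19,4),(20,-13.5,5),(40,-11,5)):
    t=tool(tray(x/1000,.017,.0042),TY,p); b=plan(*t,k,*(b or ()))
```

```text
[0.47667599 0.33306582 0.00511471] [ -7.72 -37.99   0.  ] [-0.03975919  0.01699185  0.00511471] [ 1.   0.3 -1.5]
n 6 max [0.0021 0.     0.0034 0.     1.83   0.    ]
[[-0.0021,0.0,0.0031,0.0,-1.83,-0.0],[-0.002,0.0,0.0031,0.0,-1.83,-0.0],[-0.0019,0.0,0.0032,0.0,-1.83,-0.0],[-0.0018,0.0,0.0032,0.0,-1.83,-0.0],[-0.0017,0.0,0.0033,0.0,-1.83,-0.0],[-0.0016,0.0,0.0034,0.0,-1.83,-0.0]]
n 4 max [1.6e-03 0.0e+00 4.2e-03 0.0e+00 2.0e+00 0.0e+00]
[[-0.0016,0.0,0.0041,0.0,-2.0,0.0],[-0.0014,0.0,0.0041,0.0,-2.0,0.0],[-0.0013,0.0,0.0042,0.0,-2.0,0.0],[-0.0011,0.0,0.0042,0.0,-2.0,0.0]]
n 5 max [0.0028 0.     0.0027 0.     1.1    0.    ]
[[-0.0028,0.0,0.0025,0.0,-1.1,0.0],[-0.0027,0.0,0.0026,0.0,-1.1,0.0],[-0.0027,0.0,0.0026,0.0,-1.1,0.0],[-0.0026,0.0,0.0027,0.0,-1.1,0.0],[-0.0026,0.0,0.0027,0.0,-1.1,0.0]]
n 5 max [0.0034 0.     0.0017 0.     0.5    0.    ]
[[-0.0034,0.0,0.0015,0.0,-0.5,0.0],[-0.0034,0.0,0.0016,0.0,-0.5,0.0],[-0.0034,0.0,0.0016,0.0,-0.5,0.0],[-0.0033,0.0,0.0016,0.0,-0.5,0.0],[-0.0033,0.0,0.0017,0.0,-0.5,0.0]]
```

Request:
{"fn": "arm_command", "kwargs": {"rows": [[-0.0021, 0, 0.003, 0, -1.83, 0], [-0.002, 0, 0.003, 0, -1.83, 0], [-0.0019, 0, 0.0032, 0, -1.83, 0], [-0.0018, 0, 0.0032, 0, -1.83, 0], [-0.0017, 0, 0.0033, 0, -1.83, 0], [-0.0016, 0, 0.0034, 0, -1.83, 0], [-0.0016, 0, 0.0041, 0, -2, 0], [-0.0014, 0, 0.0041, 0, -2, 0], [-0.0013, 0, 0.0042, 0, -2, 0], [-0.0011, 0, 0.0042, 0, -2, 0]]}}

```text
time: 8.67
ee_pos: [0.3908, 0.3447, 0.0727]
tool_rot: [0.067, 0.998, -0.001, 0.008]
wrist_force: [-0.4, 0.1, -1.6]
grip_width: 0.0176
grip_force: 54.9
```

Run:
```python
from h import *
n,e=scoopnow(); print(n,e,Ro.from_euler("z",-TY,degrees=True).apply(n-TR),r.read_state()["wrist_force"].round(1))
b=None
for x,p,k in ((20,-13.5,5),(40,-11,5),(60,-9,5)):
    t=tool(tray(x/1000,.017,.0040),TY,p); b=plan(*t,k,*(b or ()))
```

```text
[0.5160202  0.32781045 0.00453002] [ -7.69 -18.92   0.04] [-6.55833688e-05  1.70554482e-02  4.53002067e-03] [-0.4  0.1 -1.6]
n 5 max [0.0028 0.     0.0028 0.01   1.08   0.    ]
[[-0.0028,0.0,0.0026,0.01,-1.08,0.0],[-0.0027,0.0,0.0027,0.01,-1.08,0.0],[-0.0027,0.0,0.0027,0.01,-1.08,0.0],[-0.0026,0.0,0.0028,0.01,-1.08,0.0],[-0.0026,0.0,0.0028,0.01,-1.08,0.0]]
n 5 max [0.0034 0.     0.0017 0.     0.5    0.    ]
[[-0.0034,0.0,0.0015,0.0,-0.5,0.0],[-0.0034,0.0,0.0016,0.0,-0.5,0.0],[-0.0034,0.0,0.0016,0.0,-0.5,0.0],[-0.0033,0.0,0.0016,0.0,-0.5,0.0],[-0.0033,0.0,0.0017,0.0,-0.5,0.0]]
n 5 max [0.0035 0.     0.0016 0.     0.4    0.    ]
[[-0.0035,0.0,0.0015,0.0,-0.4,0.0],[-0.0035,0.0,0.0015,0.0,-0.4,0.0],[-0.0035,0.0,0.0015,0.0,-0.4,0.0],[-0.0034,0.0,0.0016,0.0,-0.4,0.0],[-0.0034,0.0,0.0016,0.0,-0.4,0.0]]
```

Request:
{"fn": "arm_command", "kwargs": {"rows": [[-0.0028, 0, 0.0026, 0, -1.08, 0], [-0.0027, 0, 0.0027, 0, -1.08, 0], [-0.0027, 0, 0.0027, 0, -1.08, 0], [-0.0026, 0, 0.0028, 0, -1.08, 0], [-0.0026, 0, 0.0028, 0, -1.08, 0], [-0.0034, 0, 0.0015, 0, -0.5, 0], [-0.0034, 0, 0.0016, 0, -0.5, 0], [-0.0034, 0, 0.0016, 0, -0.5, 0], [-0.0033, 0, 0.0016, 0, -0.5, 0], [-0.0033, 0, 0.0017, 0, -0.5, 0]]}}

```text
time: 9.5
ee_pos: [0.4225, 0.3402, 0.0536]
tool_rot: [0.067, 0.995, -0.006, 0.076]
wrist_force: [-3.2, 1.0, 3.7]
grip_width: 0.0176
grip_force: 54.9
```

Run:
```python
from h import *
n,e=scoopnow(); print(n,e,Ro.from_euler("z",-TY,degrees=True).apply(n-TR),r.read_state()["wrist_force"].round(1))
ims=[optics.grab_frame(k) for k in ("top","scene")]
v=np.hstack([cv2.resize(ims[0][160:310,130:280],(400,400),interpolation=cv2.INTER_CUBIC),cv2.resize(ims[1][200:350,380:530],(400,400))]); cv2.imwrite("pics/a2.png",v)
b=None
for x,p,k in ((60,-9,5),(82,-6,6)):
    t=tool(tray(x/1000,.017,.0040),TY,p); b=plan(*t,k,*(b or ()))
```

```text
[0.55576386 0.32219774 0.00327452] [ -7.69 -11.09  -0.  ] [0.04007173 0.01681845 0.00327452] [-3.2  1.   3.7]
n 5 max [3.4e-03 1.0e-04 1.5e-03 0.0e+00 4.1e-01 0.0e+00]
[[-0.0034,0.0001,0.0014,-0.0,-0.41,0.0],[-0.0034,0.0001,0.0014,-0.0,-0.41,0.0],[-0.0034,0.0001,0.0014,-0.0,-0.41,0.0],[-0.0034,0.0001,0.0014,-0.0,-0.41,0.0],[-0.0034,0.0001,0.0015,-0.0,-0.41,0.0]]
n 6 max [0.003  0.     0.0019 0.     0.5    0.    ]
[[-0.003,0.0,0.0018,0.0,-0.5,0.0],[-0.003,0.0,0.0018,0.0,-0.5,0.0],[-0.003,0.0,0.0019,0.0,-0.5,0.0],[-0.003,0.0,0.0019,0.0,-0.5,0.0],[-0.003,0.0,0.0019,0.0,-0.5,0.0],[-0.0029,0.0,0.0019,0.0,-0.5,0.0]]
```

View pics/a2.png

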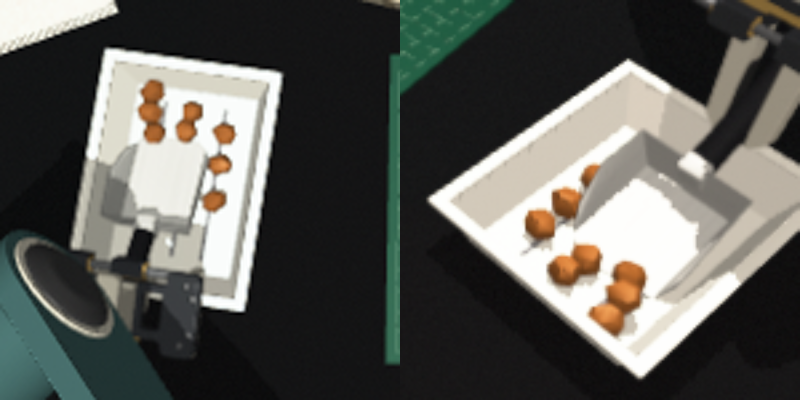

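The scoop has pushed the left column of 3 into a line at (152,92–132), with 2 middle lumps at (188,112–130), all ahead of the nose. I drive on to the far wall so they climb in.

Request:
{"fn": "arm_command", "kwargs": {"rows": [[-0.0034, 0, 0.0013, 0, -0.41, 0], [-0.0034, 0, 0.0013, 0, -0.41, 0], [-0.0034, 0, 0.0013, 0, -0.41, 0], [-0.0034, 0, 0.0013, 0, -0.41, 0], [-0.0034, 0, 0.0015, 0, -0.41, 0], [-0.003, 0, 0.0018, 0, -0.5, 0], [-0.003, 0, 0.0018, 0, -0.5, 0], [-0.003, 0, 0.0019, 0, -0.5, 0], [-0.003, 0, 0.0019, 0, -0.5, 0], [-0.003, 0, 0.0019, 0, -0.5, 0], [-0.0029, 0, 0.0019, 0, -0.5, 0], [0, 0, 0, 0, 0, 0]]}}

```text
time: 10.6
ee_pos: [0.4597, 0.335, 0.0422]
tool_rot: [0.066, 0.991, -0.009, 0.12]
wrist_force: [0.8, -0.8, -0.0]
grip_width: 0.0175
grip_force: 54.9
```

Run:
```python
from h import *
n,e=scoopnow(); print(n,e,Ro.from_euler("z",-TY,degrees=True).apply(n-TR),r.read_state()["wrist_force"].round(1))
ims=[optics.grab_frame(k) for k in ("top","scene")]
v=np.hstack([cv2.resize(ims[0][160:310,130:280],(400,400),interpolation=cv2.INTER_CUBIC),cv2.resize(ims[1][200:350,380:530],(400,400))]); cv2.imwrite("pics/a3.png",v)
b=None
for x,z,p,k in ((86,4,-6,2),(86,10,12,8),(80,30,22,6),(70,70,22,5)):
    t=tool(tray(x/1000,.017,z/1000),TY,p); b=plan(*t,k,*(b or ()))
```

```text
[0.59688474 0.31647833 0.00393079] [-7.68 -6.05 -0.03] [0.08158817 0.01666024 0.00393079] [ 0.8 -0.8 -0. ]
n 2 max [0.0022 0.0001 0.0007 0.01   0.04   0.01  ]
[[-0.0022,0.0001,0.0007,-0.01,-0.04,0.01]]
n 8 max [0.0029 0.     0.0045 0.     2.25   0.    ]
[[0.0018,0.0,0.0045,0.0,-2.25,0.0],[0.0019,0.0,0.0045,0.0,-2.25,0.0],[0.0021,0.0,0.0044,0.0,-2.25,0.0],[0.0023,0.0,0.0043,0.0,-2.25,0.0],[0.0025,0.0,0.0042,0.0,-2.25,0.0],[0.0026,0.0,0.0041,0.0,-2.25,0.0],[0.0028,0.0,0.004,0.0,-2.25,0.0],[0.0029,0.0,0.0039,0.0,-2.25,0.0]]
n 6 max [9.00e-04 0.00e+00 4.00e-04 0.00e+00 1.67e+00 0.00e+00]
[[0.0008,0.0,0.0004,0.0,-1.67,0.0],[0.0008,0.0,0.0004,0.0,-1.67,0.0],[0.0008,0.0,0.0004,0.0,-1.67,0.0],[0.0008,0.0,0.0004,0.0,-1.67,0.0],[0.0009,0.0,0.0003,0.0,-1.67,0.0],[0.0009,0.0,0.0003,0.0,-1.67,0.0]]
n 5 max [0.0038 0.     0.0073 0.     0.     0.    ]
[[-0.0038,0.0,-0.0073,0.0,0.0,0.0]]
```

View pics/a3.png

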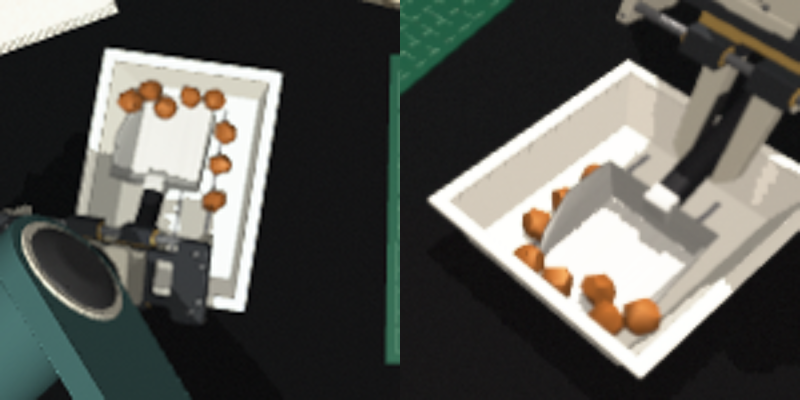

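Most lumps reached the wall and spread. Those at crop (150,90), (165,107) and (190,97) are at or on the nose, and the others are beside it. The handle must clear the near rim, so I scrape up along the far wall nearly flat and tilt back as it rises.

Run:
```python
from h import *
t=optics.camera_model("top")
for u,v in ((150,90),(165,107),(190,97),(215,98),(130,100)):
    P=onplane(t,[[130+u*.375,160+v*.375]],.014)[0]; print(np.round(1000*Ro.from_euler("z",-TY,degrees=True).apply(P-TR)))
b=None
for x,z,p,k in ((86.5,4,-5,3),(90.5,14,0,5),(95,24,5,4),(99,34,8,4),(97,50,14,4)):
    t=tool(tray(x/1000,.017,z/1000),TY,p); b=plan(*t,k,*(b or ()))
```

```text
[81. 44. 14.]
[67. 27. 14.]
[80.  4. 14.]
[ 83. -21.  14.]
[69. 62. 14.]
n 3 max [1.3e-03 1.0e-04 1.3e-03 0.0e+00 3.6e-01 1.0e-02]
[[-0.0013,0.0001,0.0012,-0.0,-0.36,0.01],[-0.0012,0.0001,0.0013,-0.0,-0.36,0.01],[-0.0012,0.0001,0.0013,-0.0,-0.36,0.01]]
n 5 max [2.e-04 0.e+00 5.e-04 0.e+00 1.e+00 0.e+00]
[[-0.0002,0.0,0.0005,0.0,-1.0,0.0],[-0.0001,0.0,0.0005,0.0,-1.0,0.0],[-0.0001,0.0,0.0005,0.0,-1.0,0.0],[-0.0001,0.0,0.0005,0.0,-1.0,0.0],[-0.0001,0.0,0.0005,0.0,-1.0,0.0]]
n 4 max [5.00e-04 0.00e+00 9.00e-04 0.00e+00 1.25e+00 0.00e+00]
[[-0.0005,0.0,0.0008,0.0,-1.25,0.0],[-0.0005,0.0,0.0008,0.0,-1.25,0.0],[-0.0005,0.0,0.0008,0.0,-1.25,0.0],[-0.0004,0.0,0.0009,0.0,-1.25,0.0]]
n 4 max [1.1e-03 0.0e+00 2.0e-04 0.0e+00 7.5e-01 0.0e+00]
[[-0.0011,0.0,-0.0002,0.0,-0.75,0.0],[-0.0011,0.0,-0.0002,0.0,-0.75,0.0],[-0.0011,0.0,-0.0002,0.0,-0.75,0.0],[-0.0011,0.0,-0.0001,0.0,-0.75,0.0]]
n 4 max [2.0e-04 0.0e+00 4.0e-04 0.0e+00 1.5e+00 0.0e+00]
[[0.0002,0.0,-0.0004,0.0,-1.5,0.0]]
```

Run:
```python
from h import *
b=None
for x,z,p,k in ((86.5,4,-5,3),(90.5,14,0,5),(93,22,4,4),(90,36,8,4),(80,60,18,5),(60,90,32,7)):
    t=tool(tray(x/1000,.017,z/1000),TY,p); b=plan(*t,k,*(b or ()))
```

```text
n 3 max [1.3e-03 1.0e-04 1.3e-03 0.0e+00 3.6e-01 1.0e-02]
[[-0.0013,0.0001,0.0012,-0.0,-0.36,0.01],[-0.0012,0.0001,0.0013,-0.0,-0.36,0.01],[-0.0012,0.0001,0.0013,-0.0,-0.36,0.01]]
n 5 max [2.e-04 0.e+00 5.e-04 0.e+00 1.e+00 0.e+00]
[[-0.0002,0.0,0.0005,0.0,-1.0,0.0],[-0.0001,0.0,0.0005,0.0,-1.0,0.0],[-0.0001,0.0,0.0005,0.0,-1.0,0.0],[-0.0001,0.0,0.0005,0.0,-1.0,0.0],[-0.0001,0.0,0.0005,0.0,-1.0,0.0]]
n 4 max [1.e-04 0.e+00 6.e-04 0.e+00 1.e+00 0.e+00]
[[-0.0001,0.0,0.0006,0.0,-1.0,0.0]]
n 4 max [4.0e-04 0.0e+00 1.3e-03 0.0e+00 1.0e+00 0.0e+00]
[[0.0004,0.0,-0.0013,0.0,-1.0,0.0]]
n 5 max [1.6e-03 0.0e+00 8.0e-04 0.0e+00 2.0e+00 0.0e+00]
[[0.0016,0.0,-0.0006,0.0,-2.0,0.0],[0.0016,0.0,-0.0007,0.0,-2.0,0.0],[0.0015,0.0,-0.0007,0.0,-2.0,0.0],[0.0015,0.0,-0.0008,0.0,-2.0,0.0],[0.0015,0.0,-0.0008,0.0,-2.0,0.0]]
n 7 max [1.5e-03 0.0e+00 8.0e-04 0.0e+00 2.0e+00 0.0e+00]
[[0.0015,0.0,-0.0005,0.0,-2.0,0.0],[0.0015,0.0,-0.0006,0.0,-2.0,0.0],[0.0015,0.0,-0.0006,0.0,-2.0,0.0],[0.0015,0.0,-0.0007,0.0,-2.0,0.0],[0.0014,0.0,-0.0007,0.0,-2.0,0.0],[0.0014,0.0,-0.0008,0.0,-2.0,0.0],[0.0014,0.0,-0.0008,0.0,-2.0,0.0]]
```

Run:
```python
from h import *
b=None
for x,z,p,k in ((90,36,8,1),(82,72,16,5),(60,110,26,6)):
    t=tool(tray(x/1000,.017,z/1000),TY,p)
    if b: plan(*t,k,*b)
    b=t
print(r.read_state()["joints"].round(2))
```

```text
n 5 max [6.0e-04 0.0e+00 3.5e-03 0.0e+00 1.6e+00 0.0e+00]
[[-0.0002,0.0,-0.0035,0.0,-1.6,0.0],[-0.0003,0.0,-0.0035,0.0,-1.6,0.0],[-0.0004,0.0,-0.0035,0.0,-1.6,0.0],[-0.0005,0.0,-0.0035,0.0,-1.6,0.0],[-0.0006,0.0,-0.0034,0.0,-1.6,0.0]]
n 6 max [1.00e-03 0.00e+00 3.60e-03 0.00e+00 1.67e+00 0.00e+00]
[[0.001,0.0,-0.0035,0.0,-1.67,0.0],[0.0009,0.0,-0.0035,0.0,-1.67,0.0],[0.0008,0.0,-0.0035,0.0,-1.67,0.0],[0.0007,0.0,-0.0036,0.0,-1.67,0.0],[0.0006,0.0,-0.0036,0.0,-1.67,0.0],[0.0005,0.0,-0.0036,0.0,-1.67,0.0]]
[ 0.68 -0.11  1.98 -0.19  1.12 -0.69]
```

Request:
{"fn": "arm_command", "kwargs": {"rows": [[-0.0013, 0, 0.0012, 0, -0.36, 0], [-0.0012, 0, 0.0013, 0, -0.36, 0], [-0.0012, 0, 0.0013, 0, -0.36, 0], [-0.0002, 0, 0.0005, 0, -1, 0], [-0.0001, 0, 0.0005, 0, -1, 0], [-0.0001, 0, 0.0005, 0, -1, 0], [-0.0001, 0, 0.0005, 0, -1, 0], [-0.0001, 0, 0.0005, 0, -1, 0], [-0.0001, 0, 0.0006, 0, -1, 0], [-0.0001, 0, 0.0006, 0, -1, 0], [-0.0001, 0, 0.0006, 0, -1, 0], [-0.0001, 0, 0.0006, 0, -1, 0], [0.0004, 0, -0.0013, 0, -1, 0], [0.0004, 0, -0.0013, 0, -1, 0], [0.0004, 0, -0.0013, 0, -1, 0], [0.0004, 0, -0.0013, 0, -1, 0]]}}

```text
time: 12.03
ee_pos: [0.4627, 0.3348, 0.0397]
tool_rot: [0.065, 0.968, -0.017, 0.241]
wrist_force: [-0.0, -0.4, -1.7]
grip_width: 0.0177
grip_force: 54.9
```

Request:
{"fn": "arm_command", "kwargs": {"rows": [[-0.0002, 0, -0.0035, 0, -1.6, 0], [-0.0003, 0, -0.0035, 0, -1.6, 0], [-0.0004, 0, -0.0035, 0, -1.6, 0], [-0.0005, 0, -0.0035, 0, -1.6, 0], [-0.0006, 0, -0.0034, 0, -1.6, 0], [0.001, 0, -0.0035, 0, -1.67, 0], [0.0009, 0, -0.0035, 0, -1.67, 0], [0.0008, 0, -0.0035, 0, -1.67, 0], [0.0007, 0, -0.0036, 0, -1.67, 0], [0.0006, 0, -0.0036, 0, -1.67, 0], [0.0005, 0, -0.0036, 0, -1.67, 0], [0, 0, 0, 0, 0, 0], [0, 0, 0, 0, 0, 0]]}}

```text
time: 13.12
ee_pos: [0.4382, 0.3384, 0.0689]
tool_rot: [0.061, 0.919, -0.027, 0.389]
wrist_force: [-0.0, 0.1, -2.2]
grip_width: 0.0178
grip_force: 54.9
```

Run:
```python
from h import *
n,e=scoopnow(); print(n,e,Ro.from_euler("z",-TY,degrees=True).apply(n-TR),r.read_state()["wrist_force"].round(1),r.read_state()["joints"].round(2))
ims=[optics.grab_frame(k) for k in ("top","scene")]
v=np.hstack([cv2.resize(ims[0][160:310,130:280],(400,400),interpolation=cv2.INTER_CUBIC),cv2.resize(ims[1][150:350,350:550],(400,400))]); cv2.imwrite("pics/a4.png",v)
```

```text
[0.57464943 0.32026267 0.10983677] [-7.56 25.99 -0.  ] [0.05904629 0.01743123 0.10983677] [-0.   0.1 -2.2] [ 0.97 -0.26  2.21 -0.88  0.98 -0.04]
```

View pics/a4.png

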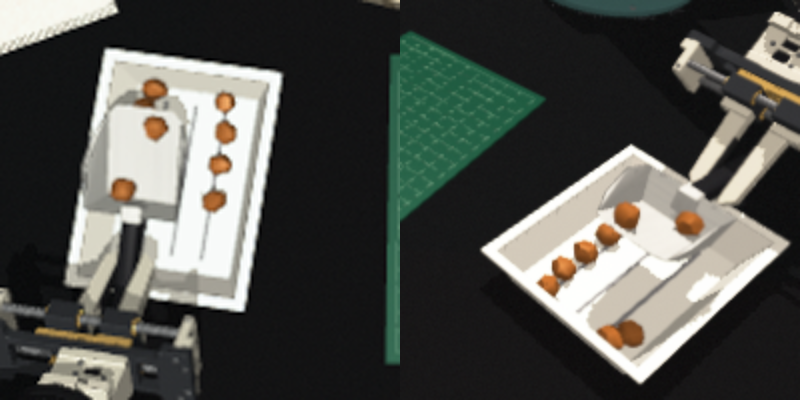

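Two lumps are in the bowl, at crop (123,188) at the back and (155,128) mid-floor. Four remain in the right column and two at far left. I deliver these two first, with a smoothed path.

```bash
cat >> h.py <<'E'
def path(way,ns,ease=True,start=None):
    """way: tool poses; smooth through; one list of rows"""
    from scipy.interpolate import CubicSpline
    from scipy.spatial.transform import RotationSpline
    p0,R0=start or cur(); P=np.array([p0]+[w[0] for w in way]); Rs=Ro.concatenate([R0]+[w[1] for w in way])
    T=np.r_[0,np.cumsum(ns)]; n=T[-1]
    u=np.linspace(0,1,n+1); s=(u*u*(3-2*u) if ease else u)*n
    X=CubicSpline(T,P,bc_type="natural")(s); Q=RotationSpline(T,Rs)(s)
    rows=[[round(float(v),4) for v in Q[i].inv().apply(X[i+1]-X[i])]+[round(float(v),2)+0. for v in (Q[i].inv()*Q[i+1]).as_rotvec(degrees=True)] for i in range(n)]
    print(n,np.abs(rows).max(0)); print(str(rows).replace(" ","").replace("-0.0,","0,"))
    return way[-1]
DISH=np.array([.5265,-.283,0])
def dish(x,z,yaw): return DISH+Ro.from_euler("z",yaw,degrees=True).apply([x,0,z])
E
python3 - <<'E'
from h import *
path([tool([.615,.05,.17],-12,22),tool(dish(-.028,.16,-20),-20,20)],[14,18])
E
```

```text
32 [0.0104 0.0265 0.0011 0.42   0.39   0.49  ]
[[-0.0009,-0.0017,0.0001,0.02,0.03,0.02],[-0.0025,-0.0048,0.0003,0.06,0.08,0.06],[-0.0041,-0.0078,0.0004,0.09,0.13,0.1],[-0.0055,-0.0105,0.0005,0.12,0.17,0.13],[-0.0068,-0.013,0.0007,0.15,0.22,0.16],[-0.008,-0.0153,0.0008,0.18,0.26,0.18],[-0.009,-0.0174,0.0009,0.2,0.3,0.2],[-0.0097,-0.0193,0.0009,0.22,0.33,0.23],[-0.0102,-0.0209,0.0009,0.24,0.36,0.25],[-0.0104,-0.0223,0.0008,0.26,0.38,0.27],[-0.0102,-0.0235,0.0007,0.28,0.39,0.29],[-0.0097,-0.0245,0.0005,0.3,0.39,0.31],[-0.0087,-0.0252,0.0002,0.32,0.38,0.34],[-0.0074,-0.0258,0,0.34,0.35,0.37],[-0.0058,-0.0262,-0.0003,0.37,0.32,0.4],[-0.0039,-0.0265,-0.0006,0.39,0.27,0.43],[-0.0022,-0.0265,-0.0009,0.41,0.23,0.46],[-0.0007,-0.0264,-0.001,0.42,0.2,0.48],[0.0006,-0.0261,-0.0011,0.42,0.17,0.49],[0.0017,-0.0255,-0.0011,0.42,0.14,0.49],[0.0025,-0.0248,-0.0011,0.41,0.12,0.48],[0.003,-0.0239,-0.001,0.4,0.11,0.47],[0.0033,-0.0227,-0.0009,0.38,0.1,0.45],[0.0034,-0.0213,-0.0008,0.35,0.09,0.42],[0.0033,-0.0196,-0.0007,0.32,0.09,0.38],[0.0031,-0.0178,-0.0005,0.29,0.08,0.34],[0.0027,-0.0156,-0.0004,0.25,0.08,0.3],[0.0023,-0.0133,-0.0003,0.21,0.07,0.25],[0.0019,-0.0107,-0.0002,0.17,0.06,0.2],[0.0014,-0.0079,-0.0001,0.13,0.05,0.15],[0.0008,-0.0049,-0.0001,0.08,0.03,0.09],[0.0003,-0.0017,0,0.03,0.01,0.03]]
```

Request:
{"fn": "arm_command", "kwargs": {"rows": [[-0.0009, -0.0017, 0.0001, 0.02, 0.03, 0.02], [-0.0025, -0.0048, 0.0003, 0.06, 0.08, 0.06], [-0.0041, -0.0078, 0.0004, 0.09, 0.13, 0.1], [-0.0055, -0.0105, 0.0005, 0.12, 0.17, 0.13], [-0.0068, -0.013, 0.0007, 0.15, 0.22, 0.16], [-0.008, -0.0153, 0.0008, 0.18, 0.26, 0.18], [-0.009, -0.0174, 0.0009, 0.2, 0.3, 0.2], [-0.0097, -0.0193, 0.0009, 0.22, 0.33, 0.23], [-0.0102, -0.0209, 0.0009, 0.24, 0.36, 0.25], [-0.0104, -0.0223, 0.0008, 0.26, 0.38, 0.27], [-0.0102, -0.0235, 0.0007, 0.28, 0.39, 0.29], [-0.0097, -0.0245, 0.0005, 0.3, 0.39, 0.31], [-0.0087, -0.0252, 0.0002, 0.32, 0.38, 0.34], [-0.0074, -0.0258, 0, 0.34, 0.35, 0.37], [-0.0058, -0.0262, -0.0003, 0.37, 0.32, 0.4], [-0.0039, -0.0265, -0.0006, 0.39, 0.27, 0.43]]}}

```text
time: 14.55
ee_pos: [0.474, 0.0419, 0.1439]
tool_rot: [0.104, 0.929, -0.041, 0.353]
wrist_force: [0.4, 0.7, -2.0]
grip_width: 0.0176
grip_force: 54.9
```

Request:
{"fn": "arm_command", "kwargs": {"rows": [[-0.0022, -0.0265, -0.0009, 0.41, 0.23, 0.46], [-0.0007, -0.0264, -0.001, 0.42, 0.2, 0.48], [0.0006, -0.0261, -0.0011, 0.42, 0.17, 0.49], [0.0017, -0.0255, -0.0011, 0.42, 0.14, 0.49], [0.0025, -0.0248, -0.0011, 0.41, 0.12, 0.48], [0.003, -0.0239, -0.001, 0.4, 0.11, 0.47], [0.0033, -0.0227, -0.0009, 0.38, 0.1, 0.45], [0.0034, -0.0213, -0.0008, 0.35, 0.09, 0.42], [0.0033, -0.0196, -0.0007, 0.32, 0.09, 0.38], [0.0031, -0.0178, -0.0005, 0.29, 0.08, 0.34], [0.0027, -0.0156, -0.0004, 0.25, 0.08, 0.3], [0.0023, -0.0133, -0.0003, 0.21, 0.07, 0.25], [0.0019, -0.0107, -0.0002, 0.17, 0.06, 0.2], [0.0014, -0.0079, -0.0001, 0.13, 0.05, 0.15], [0.0008, -0.0049, -0.0001, 0.08, 0.03, 0.09], [0.0003, -0.0017, 0, 0.03, 0.01, 0.03], [0, 0, 0, 0, 0, 0]]}}

```text
time: 15.97
ee_pos: [0.4109, -0.2277, 0.1297]
tool_rot: [0.165, 0.929, -0.063, 0.324]
wrist_force: [0.1, -0.0, -1.6]
grip_width: 0.0178
grip_force: 54.9
```

```bash
cat >> h.py <<'E'
def lumps(x0,x1,y0,y1,z=.014,name="top",im=None):
    im=optics.grab_frame(name) if im is None else im
    hsv=cv2.cvtColor(im,cv2.COLOR_BGR2HSV); m=cv2.inRange(hsv,(3,120,45),(20,255,255))
    c=optics.camera_model(name); out=[]
    for k in cv2.findContours(m,cv2.RETR_EXTERNAL,cv2.CHAIN_APPROX_NONE)[0]:
        u=k[:,0].mean(0)
        if cv2.contourArea(k)>8 and x0<u[0]<x1 and y0<u[1]<y1:
            out.append((u.round(1).tolist(),cv2.contourArea(k),onplane(c,[u],z)[0].round(3).tolist()))
    return out,im
E
python3 - <<'E'
from h import *
n,e=scoopnow(); print(n,dish(-.028,.16,-20),e,r.read_state()["wrist_force"].round(1),r.read_state()["joints"].round(2))
o,im=lumps(380,490,150,300,.15)
print(o); cv2.imwrite("pics/t2.png",im)
# nose & dish projections
c=optics.camera_model("top"); print(proj(c,[n]))
E
```

```text
[ 0.54384944 -0.27682328  0.15292828] [ 0.50018861 -0.27342344  0.16      ] [-20.19  18.72  -0.5 ] [ 0.1 -0.  -1.6] [-0.69 -0.82  2.4   0.25  0.93 -1.99]
[([413.7, 295.8], 47.5, [0.355, -0.221, 0.15]), ([419.0, 243.0], 50.0, [0.474, -0.234, 0.15]), ([439.7, 224.8], 44.0, [0.516, -0.282, 0.15])]
[[437.41079093 212.43070957]]
```

Both lumps are still in the bowl, at px (419,243) and (440,225). Joint 2 is near its limit, so the nose sits 40 mm too far out. Pitching down frees the reach, so I retreat while lowering and then tip.

Run:
```python
from h import *
path([tool(dish(-.016,.128,-20),-20,0),tool(dish(-.028,.116,-20),-20,-16)],[12,8])
```

```text
20 [2.10e-03 1.60e-03 4.20e-03 8.00e-02 2.73e+00 1.00e-02]
[[0.0002,-0.0002,-0.0005,-0.01,0.23,0.0],[0.0007,-0.0006,-0.0013,-0.02,0.64,0.0],[0.0011,-0.0009,-0.002,-0.03,1.0,0.0],[0.0015,-0.0012,-0.0026,-0.05,1.3,0.0],[0.0018,-0.0014,-0.0031,-0.06,1.55,-0.01],[0.002,-0.0016,-0.0035,-0.07,1.76,-0.01],[0.0021,-0.0016,-0.0038,-0.07,1.94,-0.01],[0.002,-0.0016,-0.004,-0.08,2.11,-0.01],[0.0017,-0.0015,-0.0041,-0.07,2.27,-0.01],[0.0012,-0.0012,-0.0042,-0.06,2.43,-0.01],[0.0006,-0.0009,-0.0042,-0.05,2.58,-0.01],[-0.0001,-0.0006,-0.0042,-0.03,2.7,-0.01],[-0.0007,-0.0003,-0.0042,-0.01,2.73,0.0],[-0.001,-0.0001,-0.0041,0.0,2.65,0.0],[-0.0011,0.0001,-0.0039,0.0,2.45,0.0],[-0.001,0.0001,-0.0035,0.01,2.15,0.0],[-0.0008,0.0002,-0.003,0.0,1.77,0.0],[-0.0006,0.0001,-0.0023,0.0,1.33,0.0],[-0.0003,0.0001,-0.0015,0.0,0.84,0.0],[-0.0001,0.0,-0.0005,0.0,0.29,0.0]]
```

Request:
{"fn": "arm_command", "kwargs": {"rows": [[0.0002, -0.0002, -0.0005, 0, 0.23, 0], [0.0007, -0.0006, -0.0013, 0, 0.64, 0], [0.0011, -0.0009, -0.002, 0, 1, 0], [0.0015, -0.0012, -0.0026, 0, 1.3, 0], [0.0018, -0.0014, -0.0031, -0.1, 1.55, 0], [0.002, -0.0016, -0.0035, -0.1, 1.76, 0], [0.0021, -0.0016, -0.0038, -0.1, 1.94, 0], [0.002, -0.0016, -0.004, -0.1, 2.11, 0], [0.0017, -0.0015, -0.0041, -0.1, 2.27, 0], [0.0012, -0.0012, -0.0042, 0, 2.43, 0]]}}

```text
time: 16.85
ee_pos: [0.3811, -0.2289, 0.147]
tool_rot: [0.171, 0.965, -0.036, 0.198]
wrist_force: [0.8, -1.4, -2.4]
grip_width: 0.0174
grip_force: 54.9
```

Run:
```python
from h import *
n,e=scoopnow(); print(n,Ro.from_euler("z",20,degrees=True).apply(n-DISH),e,r.read_state()["joints"].round(2))
path([tool(dish(-.018,.124,-20),-20,-4),tool(dish(-.028,.116,-20),-20,-20)],[6,10])
path([tool(dish(-.030,.114,-20),-20,-56)],[18],start=tool(dish(-.028,.116,-20),-20,-20))
```

```text
[ 0.51523336 -0.27788769  0.13174762] [-0.01233569  0.00095058  0.13174762] [-20.07   3.3   -0.03] [-0.69 -0.7   2.24  0.14  1.21 -1.93]
16 [1.40e-03 2.00e-04 4.00e-03 1.00e-02 2.36e+00 2.00e-02]
[[0,0,-0.0003,0.0,0.22,0.0],[0,-0.0001,-0.0008,-0.01,0.61,-0.01],[0,-0.0002,-0.0013,-0.01,0.93,-0.01],[-0.0001,-0.0002,-0.0017,-0.01,1.2,-0.01],[-0.0002,-0.0002,-0.0021,-0.01,1.44,-0.02],[-0.0004,-0.0002,-0.0025,-0.01,1.68,-0.02],[-0.0007,-0.0002,-0.003,-0.01,1.94,-0.01],[-0.0011,-0.0001,-0.0035,-0.01,2.19,-0.01],[-0.0013,-0.0001,-0.0038,0.0,2.34,0.0],[-0.0014,0,-0.004,0.0,2.36,0.0],[-0.0014,0.0,-0.004,0.0,2.26,0.0],[-0.0012,0.0,-0.0038,0.0,2.03,0.0],[-0.0009,0.0,-0.0033,0.0,1.71,0.0],[-0.0007,0.0,-0.0026,0.0,1.3,0.0],[-0.0004,0.0,-0.0017,0.0,0.82,0.0],[-0.0001,0.0,-0.0006,0.0,0.29,0.0]]
18 [0.0041 0.     0.0062 0.     2.99   0.    ]
[[-0.0006,0,-0.0005,0.0,0.32,0.0],[-0.0016,0,-0.0015,0.0,0.91,0.0],[-0.0025,0,-0.0024,0.0,1.43,0.0],[-0.0031,0,-0.0032,0.0,1.88,0.0],[-0.0036,0,-0.0039,0.0,2.25,0.0],[-0.0039,0,-0.0046,0.0,2.54,0.0],[-0.0041,0,-0.0052,0.0,2.77,0.0],[-0.004,0,-0.0057,0.0,2.91,0.0],[-0.0038,0,-0.006,0.0,2.99,0.0],[-0.0035,0,-0.0062,0.0,2.99,0.0],[-0.0031,0,-0.0062,0.0,2.91,0.0],[-0.0026,0,-0.0061,0.0,2.77,0.0],[-0.0021,0,-0.0057,0.0,2.54,0.0],[-0.0017,0,-0.0051,0.0,2.25,0.0],[-0.0012,0,-0.0043,0.0,1.88,0.0],[-0.0008,0,-0.0033,0.0,1.43,0.0],[-0.0005,0,-0.0021,0.0,0.91,0.0],[-0.0002,0,-0.0008,0.0,0.32,0.0]]
```

Request:
{"fn": "arm_command", "kwargs": {"rows": [[0, 0, -0.0003, 0, 0.22, 0], [0, 0, -0.0008, 0, 0.61, 0], [0, -0.0002, -0.0013, 0, 0.93, 0], [-0.0001, -0.0002, -0.0017, 0, 1.2, 0], [-0.0002, -0.0002, -0.002, 0, 1.44, 0], [-0.0004, -0.0002, -0.0025, 0, 1.68, 0], [-0.0007, -0.0002, -0.003, 0, 1.94, 0], [-0.001, 0, -0.0035, 0, 2.19, 0], [-0.0013, 0, -0.0038, 0, 2.34, 0], [-0.0014, 0, -0.004, 0, 2.36, 0], [-0.0014, 0, -0.004, 0, 2.26, 0], [-0.0012, 0, -0.0038, 0, 2.03, 0], [-0.0009, 0, -0.0033, 0, 1.71, 0], [-0.0007, 0, -0.0026, 0, 1.3, 0], [-0.0004, 0, -0.0017, 0, 0.82, 0], [-0.0001, 0, -0.0006, 0, 0.29, 0]]}}

```text
time: 18.18
ee_pos: [0.3831, -0.2303, 0.1862]
tool_rot: [0.174, 0.985, -0.001, -0.001]
wrist_force: [0.0, -0.9, -1.7]
grip_width: 0.0175
grip_force: 54.9
```

Request:
{"fn": "arm_command", "kwargs": {"rows": [[-0.0006, 0, -0.0005, 0, 0.32, 0], [-0.0016, 0, -0.0015, 0, 0.91, 0], [-0.0025, 0, -0.0024, 0, 1.43, 0], [-0.0031, 0, -0.0032, 0, 1.88, 0], [-0.0036, 0, -0.0039, 0, 2.25, 0], [-0.0039, 0, -0.0046, 0, 2.54, 0], [-0.0041, 0, -0.0052, 0, 2.77, 0], [-0.004, 0, -0.0057, 0, 2.91, 0], [-0.0038, 0, -0.006, 0, 2.99, 0], [-0.0035, 0, -0.0062, 0, 2.99, 0], [-0.0031, 0, -0.0062, 0, 2.91, 0], [-0.0026, 0, -0.0061, 0, 2.77, 0], [-0.0021, 0, -0.0057, 0, 2.54, 0], [-0.0017, 0, -0.0051, 0, 2.25, 0], [-0.0012, 0, -0.0043, 0, 1.88, 0], [-0.0008, 0, -0.0033, 0, 1.43, 0], [-0.0005, 0, -0.0021, 0, 0.91, 0], [-0.0002, 0, -0.0008, 0, 0.32, 0], [0, 0, 0, 0, 0, 0], [0, 0, 0, 0, 0, 0]]}}

```text
time: 19.85
ee_pos: [0.4421, -0.2518, 0.2444]
tool_rot: [0.166, 0.937, 0.053, -0.304]
wrist_force: [-0.2, 0.5, -1.2]
grip_width: 0.0181
grip_force: 54.9
```

Run:
```python
from h import *
n,e=scoopnow(); print(n,Ro.from_euler("z",20,degrees=True).apply(n-DISH),e,r.read_state()["joints"].round(2),r.read_state()["wrist_force"].round(1))
ims={}
for k in ("top","scene"):
    o,ims[k]=lumps(0,640,0,400,.068,k); print(k,[q for q in o if (380<q[0][0]<490 if k=="top" else 200<q[0][0]<320)])
    cv2.imwrite(f"pics/d_{k}.png",ims[k])
o,_=lumps(150,240,170,280,.014,im=ims["top"])
for q in o: print("tray",np.round(1000*Ro.from_euler("z",-TY,degrees=True).apply(np.array(q[2])-TR)),q[1])
c=optics.camera_model("scene"); print("dish in scene",proj(c,[DISH+[0,0,.06]]))
```

```text
[ 0.49849663 -0.2726912   0.11398906] [-2.98403800e-02  1.09387772e-04  1.13989058e-01] [-20.25 -55.81  -0.12] [-0.51  0.15  1.46 -0.11  2.15 -1.76] [-0.2  0.5 -1.2]
top [([432.6, 104.1], 290.5, [0.826, -0.29, 0.068])]
scene [([256.2, 199.9], 34.5, [0.668, -0.121, 0.068]), ([236.2, 193.4], 23.0, [0.684, -0.173, 0.068]), ([254.3, 176.3], 34.5, [0.615, -0.197, 0.068]), ([226.0, 165.7], 34.5, [0.635, -0.285, 0.068]), ([251.4, 155.2], 28.5, [0.561, -0.277, 0.068]), ([252.4, 142.4], 30.0, [0.519, -0.327, 0.068]), ([211.2, 124.3], 909.0, [0.537, -0.502, 0.068]), ([220.2, 91.1], 1719.5, [0.381, -0.685, 0.068]), ([305.3, 24.6], 2851.0, [-0.384, -1.059, 0.068]), ([282.8, 1.4], 48.0, [-0.651, -1.536, 0.068])]
tray [-15. -35.  14.] 32.5
tray [ 20. -35.  14.] 29.5
tray [ 51. -35.  14.] 32.0
tray [ 81. -30.  14.] 26.0
tray [73. 44. 14.] 83.5
dish in scene [[260.81152187 151.81683348]]
```

Run:
```python
from h import *
path([tool(dish(-.030,.15,-20),-20,-52),tool([.52,0,.19],-12,-42),tool(tray(-.040,-.019,.08),TY,-38)],[6,16,16])
```

```text
38 [0.0079 0.0307 0.012  0.4    0.97   0.82  ]
[[0.0003,-0.0002,-0.0003,0.0,-0.05,0.0],[0.0009,-0.0006,-0.0009,0.0,-0.14,0.0],[0.0014,-0.0009,-0.0014,0.0,-0.23,0.0],[0.002,-0.0011,-0.0019,-0.01,-0.31,0.0],[0.0025,-0.0013,-0.0024,-0.01,-0.39,0.01],[0.003,-0.0011,-0.0028,-0.01,-0.46,0.01],[0.0035,-0.0006,-0.0031,-0.01,-0.53,0.0],[0.004,0.0005,-0.0033,0.0,-0.6,-0.02],[0.0046,0.0023,-0.0033,0.03,-0.67,-0.07],[0.0052,0.0051,-0.0031,0.08,-0.74,-0.16],[0.006,0.0086,-0.0028,0.14,-0.81,-0.27],[0.0066,0.0123,-0.0023,0.2,-0.87,-0.39],[0.0072,0.016,-0.0017,0.26,-0.92,-0.5],[0.0076,0.0196,-0.001,0.31,-0.95,-0.6],[0.0078,0.0229,-0.0002,0.35,-0.97,-0.69],[0.0079,0.0257,0.0006,0.38,-0.97,-0.76],[0.0078,0.028,0.0016,0.4,-0.95,-0.8],[0.0075,0.0297,0.0027,0.4,-0.91,-0.82],[0.0072,0.0306,0.004,0.39,-0.85,-0.8],[0.0068,0.0307,0.0053,0.36,-0.78,-0.76],[0.0064,0.0301,0.0067,0.31,-0.69,-0.68],[0.006,0.0288,0.0082,0.26,-0.59,-0.58],[0.0057,0.0274,0.0095,0.21,-0.5,-0.49],[0.0054,0.026,0.0105,0.17,-0.42,-0.42],[0.0052,0.0246,0.0113,0.13,-0.35,-0.36],[0.0049,0.0232,0.0118,0.11,-0.3,-0.31],[0.0047,0.0217,0.012,0.09,-0.27,-0.27],[0.0044,0.0202,0.0119,0.08,-0.24,-0.24],[0.0042,0.0187,0.0116,0.07,-0.22,-0.22],[0.0038,0.0172,0.011,0.06,-0.2,-0.2],[0.0035,0.0156,0.0102,0.06,-0.19,-0.19],[0.0031,0.0139,0.0093,0.06,-0.17,-0.17],[0.0027,0.0121,0.0082,0.05,-0.16,-0.16],[0.0023,0.0102,0.0069,0.05,-0.14,-0.14],[0.0018,0.0081,0.0055,0.04,-0.12,-0.12],[0.0013,0.006,0.0041,0.03,-0.09,-0.09],[0.0008,0.0037,0.0025,0.02,-0.06,-0.06],[0.0003,0.0013,0.0009,0.01,-0.02,-0.02]]
```

Request:
{"fn": "arm_command", "kwargs": {"rows": [[0.0003, 0, -0.0003, 0, 0, 0], [0.0009, -0.0006, -0.0009, 0, -0.14, 0], [0.0014, -0.0009, -0.0014, 0, -0.23, 0], [0.002, -0.001, -0.002, 0, -0.31, 0], [0.0025, -0.0013, -0.0024, 0, -0.39, 0], [0.003, -0.001, -0.003, 0, -0.46, 0], [0.0035, -0.0006, -0.003, 0, -0.53, 0], [0.004, 0.0005, -0.0033, 0, -0.6, 0], [0.0046, 0.0023, -0.0033, 0, -0.67, -0.1], [0.0052, 0.005, -0.003, 0.1, -0.74, -0.16], [0.006, 0.0086, -0.0028, 0.14, -0.81, -0.27], [0.0066, 0.0123, -0.0023, 0.2, -0.87, -0.39], [0.0072, 0.016, -0.0017, 0.26, -0.92, -0.5], [0.0076, 0.0196, -0.001, 0.31, -0.95, -0.6], [0.0078, 0.0229, -0.0002, 0.35, -0.97, -0.69], [0.0079, 0.0257, 0.0006, 0.38, -0.97, -0.76], [0.0078, 0.028, 0.0016, 0.4, -0.95, -0.8], [0.0075, 0.0297, 0.0027, 0.4, -0.91, -0.82], [0.0072, 0.0306, 0.004, 0.39, -0.85, -0.8], [0.0068, 0.0307, 0.0053, 0.36, -0.78, -0.76]]}}

```text
time: 21.62
ee_pos: [0.4333, -0.0101, 0.3069]
tool_rot: [0.107, 0.974, 0.022, -0.196]
wrist_force: [0.7, 0.7, -1.7]
grip_width: 0.0175
grip_force: 54.9
```

Request:
{"fn": "arm_command", "kwargs": {"rows": [[0.0064, 0.03, 0.0067, 0.31, -0.69, -0.68], [0.006, 0.0288, 0.0082, 0.26, -0.59, -0.58], [0.0057, 0.0274, 0.0095, 0.21, -0.5, -0.49], [0.0054, 0.026, 0.0105, 0.17, -0.42, -0.42], [0.0052, 0.0246, 0.0113, 0.13, -0.35, -0.36], [0.0049, 0.0232, 0.0118, 0.11, -0.3, -0.31], [0.0047, 0.0217, 0.012, 0.1, -0.27, -0.27], [0.0044, 0.02, 0.0119, 0.1, -0.24, -0.24], [0.0042, 0.0187, 0.0116, 0.07, -0.22, -0.22], [0.0038, 0.0172, 0.011, 0.06, -0.2, -0.2], [0.0035, 0.0156, 0.01, 0.06, -0.2, -0.2], [0.003, 0.0139, 0.0093, 0.06, -0.17, -0.17], [0.0027, 0.012, 0.0082, 0.05, -0.16, -0.16], [0.0023, 0.01, 0.0069, 0.05, -0.14, -0.14], [0.0018, 0.008, 0.0055, 0, -0.12, -0.12], [0.0013, 0.006, 0.004, 0, -0.1, -0.1], [0.0008, 0.0037, 0.0025, 0, -0.06, -0.06], [0.0003, 0.0013, 0.0009, 0, 0, 0], [0, 0, 0, 0, 0, 0]]}}

```text
time: 23.2
ee_pos: [0.3752, 0.3101, 0.1862]
tool_rot: [0.066, 0.985, 0.01, -0.158]
wrist_force: [-0.1, 0.2, -1.6]
grip_width: 0.0176
grip_force: 54.9
```

Run:
```python
from h import *
n,e=scoopnow(); print(Ro.from_euler("z",-TY,degrees=True).apply(n-TR),e,r.read_state()["wrist_force"].round(1))
o,im=lumps(380,490,150,300,.066); cv2.imwrite("pics/t3.png",im); print(o)
for q in o: print(np.hypot(*(np.array(q[2])-DISH)[:2]))
o,_=lumps(150,240,170,280,.014,im=im)
for q in o: print("tray",np.round(1000*Ro.from_euler("z",-TY,degrees=True).apply(np.array(q[2])-TR)),q[1])
b=plan(*tool(tray(-.038,-.019,.010),TY,-38),6)
b=plan(*tool(tray(-.038,-.019,.0045),TY,-38),3,*b)
```

```text
[-0.04026696 -0.01925036  0.08035544] [ -7.64 -38.08   0.08] [-0.1  0.2 -1.6]
[([449.7, 225.6], 39.5, [0.519, -0.327, 0.066]), ([440.2, 205.8], 41.5, [0.568, -0.305, 0.066])]
0.044634627812943646
0.04697073557013983
tray [-15. -35.  14.] 30.5
tray [ 20. -35.  14.] 28.5
tray [ 51. -35.  14.] 32.0
tray [ 81. -30.  14.] 26.0
tray [73. 45. 14.] 79.5
n 6 max [0.004  0.0001 0.0111 0.01   0.01   0.    ]
[[-0.004,0.0001,0.0111,0.01,-0.01,0.0]]
n 3 max [0.0006 0.     0.0017 0.     0.     0.    ]
[[-0.0006,0.0,0.0017,0.0,0.0,0.0]]
```

Two lumps are in the dish, 45–47 mm off its axis against the wall. The second scoop targets the right column.

Request:
{"fn": "arm_command", "kwargs": {"rows": [[-0.004, 0, 0.0111, 0, 0, 0], [-0.004, 0, 0.0111, 0, 0, 0], [-0.004, 0, 0.0111, 0, 0, 0], [-0.004, 0, 0.0111, 0, 0, 0], [-0.004, 0, 0.0111, 0, 0, 0], [-0.004, 0, 0.0111, 0, 0, 0], [-0.0006, 0, 0.0017, 0, 0, 0], [-0.0006, 0, 0.0017, 0, 0, 0], [-0.0006, 0, 0.0017, 0, 0, 0], [0, 0, 0, 0, 0, 0]]}}

```text
time: 24.08
ee_pos: [0.3773, 0.3099, 0.1102]
tool_rot: [0.066, 0.985, 0.011, -0.158]
wrist_force: [0.1, 0.2, -1.9]
grip_width: 0.0177
grip_force: 54.9
```

Run:
```python
from h import *
n,e=scoopnow(); print(Ro.from_euler("z",-TY,degrees=True).apply(n-TR),e,r.read_state()["wrist_force"].round(1))
T=lambda x,p,z=.0042:tool(tray(x/1000,-.020,z),TY,p)
path([T(-15,-27),T(0,-19),T(20,-13.5),T(30,-12)],[6,4,6,3],ease=False)
```

```text
[-0.03805889 -0.01906309  0.00438609] [ -7.61 -38.06   0.11] [ 0.1  0.2 -1.9]
19 [2.70e-03 2.00e-04 4.30e-03 2.00e-02 2.11e+00 1.00e-02]
[[-0.0017,-0.0002,0.0027,0.01,-1.81,0.01],[-0.0016,-0.0002,0.0028,0.02,-1.78,0.01],[-0.0016,-0.0001,0.003,0.02,-1.78,0.01],[-0.0015,-0.0001,0.0032,0.01,-1.81,0.01],[-0.0015,-0.0001,0.0035,0.01,-1.88,0.01],[-0.0014,-0.0001,0.0039,0.01,-1.98,0.01],[-0.0014,0,0.0042,0.0,-2.1,0.0],[-0.0013,0.0,0.0043,0.0,-2.11,0.0],[-0.0013,0.0,0.0042,0.0,-2.01,0.0],[-0.0015,0.0,0.0038,0.0,-1.78,0.0],[-0.0017,0.0,0.0032,0.0,-1.47,0.0],[-0.0019,0.0,0.0027,0.0,-1.18,0.0],[-0.0022,0.0,0.0023,0.0,-0.94,0.0],[-0.0024,0,0.0019,0.0,-0.75,0.0],[-0.0025,0,0.0017,0.0,-0.62,0.0],[-0.0026,0,0.0016,0.0,-0.54,0.0],[-0.0027,0,0.0015,0.0,-0.51,0.0],[-0.0027,0.0,0.0015,0.0,-0.5,0.0],[-0.0027,0.0,0.0015,0.0,-0.5,0.0]]
```

Request:
{"fn": "arm_command", "kwargs": {"rows": [[-0.0017, -0.0002, 0.0027, 0, -1.81, 0], [-0.0016, -0.0002, 0.0028, 0, -1.78, 0], [-0.0016, -0.0001, 0.003, 0, -1.78, 0], [-0.0015, -0.0001, 0.0032, 0, -1.81, 0], [-0.0015, -0.0001, 0.0035, 0, -1.88, 0], [-0.0014, -0.0001, 0.0039, 0, -1.98, 0], [-0.0014, 0, 0.0042, 0, -2.1, 0], [-0.0013, 0, 0.0043, 0, -2.1, 0], [-0.0013, 0, 0.0042, 0, -2, 0], [-0.0015, 0, 0.0038, 0, -1.78, 0], [-0.0017, 0, 0.0032, 0, -1.47, 0], [-0.0019, 0, 0.0027, 0, -1.18, 0], [-0.0022, 0, 0.0023, 0, -0.94, 0], [-0.0024, 0, 0.0019, 0, -0.75, 0], [-0.0025, 0, 0.0017, 0, -0.62, 0], [-0.0026, 0, 0.0016, 0, -0.54, 0], [-0.0027, 0, 0.0015, 0, -0.5, 0], [-0.0027, 0, 0.0015, 0, -0.5, 0], [-0.0027, 0, 0.0015, 0, -0.5, 0]]}}

```text
time: 25.67
ee_pos: [0.4087, 0.3048, 0.0564]
tool_rot: [0.066, 0.995, -0.005, 0.068]
wrist_force: [-1.4, -0.1, -0.3]
grip_width: 0.0175
grip_force: 54.9
```

Run:
```python
from h import *
n,e=scoopnow(); print(Ro.from_euler("z",-TY,degrees=True).apply(n-TR),e,r.read_state()["wrist_force"].round(1))
o,_=lumps(150,240,170,280,.014)
for q in o: print("tray",np.round(1000*Ro.from_euler("z",-TY,degrees=True).apply(np.array(q[2])-TR)),q[1])
T=lambda x,p,z=.0040:tool(tray(x/1000,-.020,z),TY,p)
path([T(60,-8.5),T(86.5,-4.5)],[9,9],ease=False)
```

```text
[ 0.03029929 -0.01994012  0.00393791] [ -7.64 -12.02   0.09] [-1.4 -0.1 -0.3]
tray [ 54. -44.  14.] 155.0
tray [73. 44. 14.] 83.5
18 [0.0029 0.     0.0017 0.01   0.45   0.    ]
[[-0.0029,0.0,0.0013,0.01,-0.38,0.0],[-0.0029,0.0,0.0013,0.01,-0.38,0.0],[-0.0028,0.0,0.0013,0.01,-0.38,0.0],[-0.0028,0.0,0.0013,0.01,-0.38,0.0],[-0.0028,0.0,0.0014,0.01,-0.38,0.0],[-0.0027,0.0,0.0014,0.01,-0.38,0.0],[-0.0027,0.0,0.0014,0.01,-0.39,0.0],[-0.0026,0.0,0.0014,0.01,-0.4,0.0],[-0.0026,0.0,0.0015,0.01,-0.41,0.0],[-0.0025,0.0,0.0015,0.0,-0.42,0.0],[-0.0025,0.0,0.0016,0.0,-0.43,0.0],[-0.0024,0.0,0.0016,0.0,-0.44,0.0],[-0.0024,0.0,0.0016,0.0,-0.45,0.0],[-0.0023,0.0,0.0016,0.0,-0.45,0.0],[-0.0023,0,0.0017,0.0,-0.45,0.0],[-0.0022,0,0.0017,0.0,-0.45,0.0],[-0.0022,0,0.0017,0.0,-0.45,0.0],[-0.0022,0,0.0017,0.0,-0.45,0.0]]
```

Run:
```python
from h import *
ims=[optics.grab_frame(k) for k in ("top","scene")]
v=np.hstack([cv2.resize(ims[0][160:310,130:280],(400,400),interpolation=cv2.INTER_CUBIC),cv2.resize(ims[1][200:350,380:530],(400,400))]); cv2.imwrite("pics/b1.png",v)
```

```text
(no output)
```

View pics/b1.png

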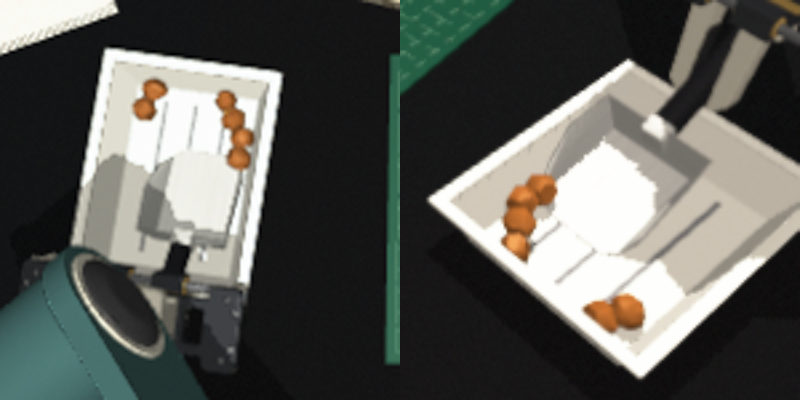

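The four right-hand lumps formed a chain along the right wall at crop (226–243,100–158), with the nearest at the nose's right corner. I back off, yaw the nose 20° towards the right-far corner, and push them into that corner.

Run:
```python
from h import *
Y=TY-20
T=lambda x,y,p,z=4.1,yw=Y:tool(tray(x/1000,y/1000,z/1000),yw,p)
a=path([T(20,-18,-17,12,TY-5),T(2,-26,-21,12)],[5,8])
a=path([T(2,-28,-20,4.3)],[4],start=a)
path([T(20,-30,-14),T(45,-30,-10)],[7,9],start=a,ease=False)
```

```text
13 [1.80e-03 4.10e-03 4.90e-03 1.40e-01 1.31e+00 2.79e+00]
[[0.0001,0.0006,-0.001,0.02,0.22,0.22],[0.0002,0.0016,-0.0027,0.07,0.62,0.58],[0.0004,0.0024,-0.0041,0.11,0.98,0.84],[0.0007,0.0031,-0.0049,0.13,1.23,1.08],[0.001,0.0036,-0.0049,0.14,1.31,1.42],[0.0013,0.0039,-0.0042,0.12,1.17,1.97],[0.0016,0.0041,-0.003,0.07,0.91,2.51],[0.0017,0.004,-0.0019,0.02,0.7,2.79],[0.0018,0.0037,-0.0011,0.0,0.56,2.75],[0.0017,0.0031,-0.0006,-0.01,0.48,2.41],[0.0014,0.0024,-0.0003,0.0,0.4,1.86],[0.001,0.0016,-0.0001,0.01,0.28,1.18],[0.0004,0.0006,0,0.01,0.11,0.41]]
4 [2.0e-04 6.0e-04 3.4e-03 0.0e+00 3.4e-01 0.0e+00]
[[0.0001,-0.0003,0.0015,0.0,-0.16,0.0],[0.0001,-0.0006,0.0034,0.0,-0.34,0.0],[0.0002,-0.0006,0.0034,0.0,-0.34,0.0],[0.0001,-0.0003,0.0015,0.0,-0.16,0.0]]
16 [0.0022 0.001  0.0021 0.     0.92   0.    ]
[[-0.0014,0.0005,0.0021,0.0,-0.88,0.0],[-0.0014,0.0005,0.0021,0.0,-0.91,0.0],[-0.0014,0.0006,0.0021,0.0,-0.92,0.0],[-0.0014,0.0006,0.0021,0.0,-0.9,0.0],[-0.0015,0.0006,0.002,0.0,-0.86,0.0],[-0.0015,0.0007,0.0019,0.0,-0.81,0.0],[-0.0016,0.0007,0.0018,0.0,-0.72,0.0],[-0.0017,0.0008,0.0017,0.0,-0.63,0.0],[-0.0018,0.0008,0.0015,0.0,-0.54,0.0],[-0.0019,0.0009,0.0014,0.0,-0.47,0.0],[-0.002,0.0009,0.0013,0.0,-0.42,0.0],[-0.0021,0.001,0.0013,0.0,-0.39,0.0],[-0.0021,0.001,0.0012,0.0,-0.37,0.0],[-0.0022,0.001,0.0012,0.0,-0.37,0.0],[-0.0022,0.001,0.0012,0.0,-0.39,0.0],[-0.0022,0.001,0.0012,0.0,-0.42,0.0]]
```

Request:
{"fn": "arm_command", "kwargs": {"rows": [[0.0001, 0.0006, -0.001, 0, 0.22, 0.22], [0.0002, 0.0016, -0.0027, 0.07, 0.62, 0.58], [0.0004, 0.0024, -0.0041, 0.11, 0.98, 0.84], [0.0007, 0.003, -0.0049, 0.13, 1.23, 1.08], [0.001, 0.0036, -0.0049, 0.14, 1.31, 1.42], [0.0013, 0.0039, -0.0042, 0.12, 1.17, 1.97], [0.0016, 0.0041, -0.003, 0.07, 0.91, 2.51], [0.0017, 0.004, -0.0019, 0, 0.7, 2.79], [0.0018, 0.0037, -0.001, 0, 0.56, 2.75], [0.0017, 0.003, -0.0006, 0, 0.48, 2.41], [0.0014, 0.0024, -0.0003, 0, 0.4, 1.86], [0.001, 0.0016, -0.0001, 0, 0.28, 1.18], [0.0004, 0.0006, 0, 0, 0.1, 0.41], [0.0001, -0.0003, 0.0015, 0, -0.16, 0], [0.0001, -0.0006, 0.0034, 0, -0.34, 0], [0.0002, -0.0006, 0.0034, 0, -0.34, 0], [0.0001, -0.0003, 0.0015, 0, -0.16, 0]]}}

```text
time: 27.23
ee_pos: [0.4006, 0.3408, 0.0741]
tool_rot: [0.239, 0.971, -0.0, -0.001]
wrist_force: [-1.3, 1.7, 2.8]
grip_width: 0.0178
grip_force: 54.9
```

Request:
{"fn": "arm_command", "kwargs": {"rows": [[-0.0014, 0.0005, 0.002, 0, -0.88, 0], [-0.0014, 0.0005, 0.002, 0, -0.91, 0], [-0.0014, 0.0006, 0.002, 0, -0.92, 0], [-0.0014, 0.0006, 0.002, 0, -0.9, 0], [-0.0015, 0.0006, 0.002, 0, -0.86, 0], [-0.0015, 0.0007, 0.0019, 0, -0.81, 0], [-0.0016, 0.0007, 0.0018, 0, -0.72, 0], [-0.0017, 0.0008, 0.0017, 0, -0.63, 0], [-0.0018, 0.0008, 0.0015, 0, -0.54, 0], [-0.0019, 0.0009, 0.0014, 0, -0.47, 0], [-0.002, 0.0009, 0.0013, 0, -0.42, 0], [-0.002, 0.001, 0.0013, 0, -0.39, 0], [-0.002, 0.001, 0.0012, 0, -0.37, 0], [-0.0022, 0.001, 0.0012, 0, -0.37, 0], [-0.0022, 0.001, 0.0012, 0, -0.39, 0], [-0.0022, 0.001, 0.0012, 0, -0.42, 0]]}}

```text
time: 28.57
ee_pos: [0.4338, 0.3381, 0.0521]
tool_rot: [0.238, 0.967, -0.021, 0.084]
wrist_force: [-0.5, -0.1, -2.3]
grip_width: 0.0176
grip_force: 54.9
```

Run:
```python
from h import *
n,e=scoopnow(); print(Ro.from_euler("z",-TY,degrees=True).apply(n-TR),e,r.read_state()["wrist_force"].round(1),r.read_state()["joints"].round(2))
im=optics.grab_frame("top"); cv2.imwrite("pics/t4.png",im)
hsv=cv2.cvtColor(im,cv2.COLOR_BGR2HSV); m=cv2.inRange(hsv,(3,120,45),(20,255,255))
for i in range(186,232): print("".join(".#"[int(v>0)] for v in m[i,170:236]))
c=optics.camera_model("top"); Rs=scoopR(*e[:2])
for q in ([0,24],[0,-24],[-23,-38],[-23,38]): print(proj(c,[n+Rs.apply(np.r_[q,0]/1000)])-[170,186])
Y=TY-20
T=lambda x,y,p,z=4.0:tool(tray(x/1000,y/1000,z/1000),Y,p)
path([T(62,-30,-8),T(80,-30,-5.5)],[7,8],ease=False)
```

```text
[ 0.04438576 -0.030073    0.00439966] [-27.68  -9.97   0.05] [-0.5 -0.1 -2.3] [ 0.7  -0.1   1.94 -0.17  1.24 -0.33]
..................................................................
..................................................................
..................................................................
..................................................................
...............#####..............................................
..............#######.............................................
..............########............................................
..............########............................................
..............########............................................
..............########....................###.....................
..............######.....................######...................
............######.......................######...................
...........#######.......................######...................
..........########.......................######...................
..........########.......................#####
[... 2129 characters left out ...]
0.50315779 30.29759445]]
[[50.58264858 40.37135968]]
[[25.42414476 26.67042484]]
15 [0.002  0.0009 0.0012 0.01   0.32   0.    ]
[[-0.002,0.0009,0.0011,0.01,-0.28,0.0],[-0.002,0.0009,0.0011,0.01,-0.27,0.0],[-0.002,0.0009,0.0011,0.01,-0.27,0.0],[-0.002,0.0009,0.0011,0.01,-0.27,0.0],[-0.0019,0.0009,0.0011,0.01,-0.28,0.0],[-0.0019,0.0009,0.0011,0.01,-0.28,0.0],[-0.0018,0.0008,0.0011,0.0,-0.29,0.0],[-0.0018,0.0008,0.0011,0.0,-0.3,0.0],[-0.0018,0.0008,0.0011,0.0,-0.31,0.0],[-0.0017,0.0008,0.0011,0.0,-0.31,0.0],[-0.0017,0.0008,0.0012,0.0,-0.32,0.0],[-0.0017,0.0008,0.0012,0.0,-0.32,0.0],[-0.0016,0.0008,0.0012,0.0,-0.32,0.0],[-0.0016,0.0007,0.0012,0.0,-0.32,0.0],[-0.0016,0.0007,0.0012,0.0,-0.31,0.0]]
```

Request:
{"fn": "arm_command", "kwargs": {"rows": [[-0.002, 0.0009, 0.0011, 0, -0.28, 0], [-0.002, 0.0009, 0.0011, 0, -0.27, 0], [-0.002, 0.0009, 0.0011, 0, -0.27, 0], [-0.002, 0.0009, 0.0011, 0, -0.27, 0], [-0.0019, 0.0009, 0.0011, 0, -0.28, 0], [-0.0019, 0.0009, 0.0011, 0, -0.28, 0], [-0.0018, 0.0008, 0.0011, 0, -0.29, 0], [-0.0018, 0.0008, 0.0011, 0, -0.3, 0], [-0.0018, 0.0008, 0.0011, 0, -0.31, 0], [-0.0017, 0.0008, 0.0011, 0, -0.31, 0], [-0.0017, 0.0008, 0.0012, 0, -0.32, 0], [-0.0017, 0.0008, 0.0012, 0, -0.32, 0], [-0.0016, 0.0008, 0.0012, 0, -0.32, 0], [-0.0016, 0.0007, 0.0012, 0, -0.32, 0], [-0.0016, 0.0007, 0.0012, 0, -0.31, 0], [0, 0, 0, 0, 0, 0]]}}

```text
time: 29.95
ee_pos: [0.4661, 0.3351, 0.0409]
tool_rot: [0.237, 0.963, -0.03, 0.121]
wrist_force: [0.6, -0.5, -0.1]
grip_width: 0.0178
grip_force: 54.9
```

```bash
cat > look.py <<'E'
from h import *
n,e=scoopnow(); print(Ro.from_euler("z",-TY,degrees=True).apply(n-TR),e,r.read_state()["wrist_force"].round(1),r.read_state()["joints"].round(2))
im=optics.grab_frame("top")
hsv=cv2.cvtColor(im,cv2.COLOR_BGR2HSV); m=cv2.inRange(hsv,(3,120,45),(20,255,255))>0
c=optics.camera_model("top"); Rs=scoopR(*e[:2]); g=np.where(m,"#",".")
f=[[-90,35],[-90,-35],[-23,-38],[0,-24],[0,24],[-23,38],[-90,35]]
for a,b in zip(f,f[1:]):
    for s in np.linspace(0,1,30):
        u,v=proj(c,[n+Rs.apply(np.r_[np.array(a)*(1-s)+np.array(b)*s,0]/1000)])[0].round().astype(int)
        if 0<=u<640 and 0<=v<400: g[v,u]="o" if g[v,u]=="." else "@"
import sys
x0,x1,y0,y1=map(int,sys.argv[1:5])
for i in range(y0,y1): print("".join(g[i,x0:x1]))
E
python3 look.py 170 232 186 240
python3 - <<'E'
from h import *
Y=TY-20
T=lambda x,y,p,z:tool(tray(x/1000,y/1000,z/1000),Y,p)
a=path([T(84,-31,-3,6),T(87,-31,1,16),T(88,-30,4,26)],[4,5,4],ease=False)
path([T(84,-29,9,42),T(76,-27,18,76),T(62,-24,26,112)],[5,6,6],start=a,ease=False)
E
```

```text
[ 0.07989006 -0.02977494  0.00385563] [-27.67  -5.52   0.04] [ 0.6 -0.5 -0.1] [ 0.7  -0.05  1.92 -0.25  1.18 -0.3 ]
..............................................................
..............................................................
..............................................................
..............................................................
...............#####..........................................
..............#######.........................................
..............########........................................
..............########.................##.....................
..............########...............@######..................
..............########.............@@@@#####..................
..............######.............o@o.##@@@##....#####.........
............######..............@@...####@@#....######........
...........#######............@@.....######@o..########.......
..........########..........@@........#####.oo@########.......
..........########.........o...........####....@@######.......
..........########.........o...........
[... 3000 characters left out ...]
03 0.00e+00 1.58e+00 0.00e+00]
[[0.0007,-0.0001,-0.0008,0.0,-0.96,0.0],[0.0006,-0.0001,-0.0009,0.0,-0.93,0.0],[0.0006,-0.0001,-0.001,0.0,-0.94,0.0],[0.0005,-0.0001,-0.0012,0.0,-1.02,0.0],[0.0004,-0.0001,-0.0014,0.0,-1.15,0.0],[0.0002,-0.0001,-0.0016,0.0,-1.32,0.0],[0.0,-0.0001,-0.0019,0.0,-1.45,0.0],[-0.0001,-0.0001,-0.0021,0.0,-1.54,0.0],[-0.0002,-0.0001,-0.0023,0.0,-1.58,0.0],[-0.0003,-0.0002,-0.0025,0.0,-1.58,0.0],[-0.0004,-0.0002,-0.0027,0.0,-1.53,0.0],[-0.0004,-0.0003,-0.0029,0.0,-1.44,0.0],[-0.0005,-0.0003,-0.003,0.0,-1.36,0.0],[-0.0005,-0.0003,-0.0031,0.0,-1.31,0.0],[-0.0006,-0.0004,-0.0032,0.0,-1.29,0.0],[-0.0007,-0.0004,-0.0033,0.0,-1.29,0.0],[-0.0008,-0.0004,-0.0033,0.0,-1.31,0.0]]
```

Two lumps are well inside the bowl and a third is on the lip. I lift along the wall.

Run:
```python
from h import *
Y=TY-20
T=lambda x,y,p,z:tool(tray(x/1000,y/1000,z/1000),Y,p)
a=path([T(80.5,-30,-3,6),T(84,-30,1,16),T(86,-29,4,26)],[4,5,4],ease=False)
path([T(82,-28,9,42),T(74,-26,18,76),T(60,-23,26,112)],[5,6,6],start=a,ease=False)
```

```text
13 [6.0e-04 4.0e-04 1.1e-03 1.0e-02 8.3e-01 0.0e+00]
[[0.0006,0,0.0011,0.01,-0.62,0.0],[0.0006,0.0,0.001,0.01,-0.61,0.0],[0.0004,0.0,0.0009,0.01,-0.63,0.0],[0.0002,0.0001,0.0007,0.01,-0.68,0.0],[0,0.0001,0.0005,0.01,-0.74,0.0],[-0.0002,0.0002,0.0002,0.0,-0.8,0.0],[-0.0004,0.0002,0.0,0.0,-0.82,0.0],[-0.0004,0.0003,-0.0001,0.0,-0.83,0.0],[-0.0005,0.0003,-0.0003,0.0,-0.81,0.0],[-0.0004,0.0004,-0.0004,0.0,-0.77,0.0],[-0.0004,0.0004,-0.0005,0.0,-0.75,0.0],[-0.0004,0.0004,-0.0006,0.0,-0.74,0.0],[-0.0004,0.0004,-0.0006,0.0,-0.74,0.0]]
17 [8.00e-04 4.00e-04 3.30e-03 0.00e+00 1.58e+00 0.00e+00]
[[0.0007,-0.0001,-0.0008,0.0,-0.96,0.0],[0.0006,-0.0001,-0.0009,0.0,-0.93,0.0],[0.0006,-0.0001,-0.001,0.0,-0.94,0.0],[0.0005,-0.0001,-0.0012,0.0,-1.02,0.0],[0.0004,-0.0001,-0.0014,0.0,-1.15,0.0],[0.0002,-0.0001,-0.0016,0.0,-1.32,0.0],[0.0,-0.0001,-0.0019,0.0,-1.45,0.0],[-0.0001,-0.0001,-0.0021,0.0,-1.54,0.0],[-0.0002,-0.0001,-0.0023,0.0,-1.58,0.0],[-0.0003,-0.0002,-0.0025,0.0,-1.58,0.0],[-0.0004,-0.0002,-0.0027,0.0,-1.53,0.0],[-0.0004,-0.0003,-0.0029,0.0,-1.44,0.0],[-0.0005,-0.0003,-0.003,0.0,-1.36,0.0],[-0.0005,-0.0003,-0.0031,0.0,-1.31,0.0],[-0.0006,-0.0004,-0.0032,0.0,-1.29,0.0],[-0.0007,-0.0004,-0.0033,0.0,-1.29,0.0],[-0.0008,-0.0004,-0.0033,0.0,-1.31,0.0]]
```

Request:
{"fn": "arm_command", "kwargs": {"rows": [[0.0006, 0, 0.001, 0, -0.62, 0], [0.0006, 0, 0.001, 0, -0.61, 0], [0.0004, 0, 0.0009, 0, -0.63, 0], [0.0002, 0, 0.0007, 0, -0.68, 0], [0, 0, 0.0005, 0, -0.74, 0], [-0.0002, 0.0002, 0.0002, 0, -0.8, 0], [-0.0004, 0.0002, 0, 0, -0.82, 0], [-0.0004, 0.0003, 0, 0, -0.83, 0], [-0.0005, 0.0003, -0.0003, 0, -0.8, 0], [-0.0004, 0.0004, -0.0004, 0, -0.77, 0], [-0.0004, 0.0004, -0.0005, 0, -0.75, 0], [-0.0004, 0.0004, -0.0006, 0, -0.74, 0], [-0.0004, 0.0004, -0.0006, 0, -0.74, 0]]}}

```text
time: 31.08
ee_pos: [0.4682, 0.3368, 0.0397]
tool_rot: [0.234, 0.95, -0.05, 0.201]
wrist_force: [-3.4, 0.5, -1.1]
grip_width: 0.0172
grip_force: 54.9
```

Request:
{"fn": "arm_command", "kwargs": {"rows": [[0.0007, 0, -0.0008, 0, -0.96, 0], [0.0006, 0, -0.0009, 0, -0.93, 0], [0.0006, 0, -0.001, 0, -0.94, 0], [0.0005, 0, -0.0012, 0, -1, 0], [0.0004, 0, -0.0014, 0, -1.15, 0], [0.0002, 0, -0.0016, 0, -1.32, 0], [0, 0, -0.0019, 0, -1.45, 0], [-0.0001, -0.0001, -0.0021, 0, -1.54, 0], [-0.0002, -0.0001, -0.0023, 0, -1.58, 0], [-0.0003, -0.0002, -0.0025, 0, -1.58, 0], [-0.0004, -0.0002, -0.0027, 0, -1.53, 0], [-0.0004, -0.0003, -0.0029, 0, -1.44, 0], [-0.0005, -0.0003, -0.003, 0, -1.36, 0], [-0.0005, -0.0003, -0.003, 0, -1.3, 0], [-0.0006, -0.0004, -0.0032, 0, -1.29, 0], [-0.0007, -0.0004, -0.0033, 0, -1.29, 0], [-0.0008, -0.0004, -0.0033, 0, -1.3, 0], [0, 0, 0, 0, 0, 0]]}}

```text
time: 32.58
ee_pos: [0.448, 0.3444, 0.0712]
tool_rot: [0.22, 0.894, -0.094, 0.379]
wrist_force: [0.5, -0.2, -1.3]
grip_width: 0.0177
grip_force: 54.9
```

```bash
python3 look.py 160 240 180 255
```

```text
[ 0.05966202 -0.0223971   0.11233612] [-27.6   26.05   0.03] [ 0.5 -0.2 -1.3] [ 1.   -0.06  2.03 -0.86  1.24  0.24]
................................................................................
................................................................................
................................................................................
................................................................................
................................................................................
................................................................................
................................................................................
................................................................................
................................................................................
................................................................................
.........................#####..................................................
........................#######.................................................
............
[... 4390 characters left out ...]
....................................................
................................................................................
................................................................................
................................................................................
................................................................................
................................................................................
................................................................................
................................................................................
................................................................................
```

Two lumps sit deep at the back of the bowl, and four stay in the tray. I carry them to the dish, arriving at a lower pitch to stay within reach.

Run:
```python
from h import *
path([tool([.615,.05,.17],-22,18),tool(dish(-.008,.143,-20),-20,8)],[14,18])
```

```text
32 [0.0142 0.0276 0.0031 0.37   0.84   0.41  ]
[[-0.0012,-0.0012,0.0003,-0.02,0.05,-0.03],[-0.0035,-0.0035,0.001,-0.07,0.15,-0.08],[-0.0056,-0.0056,0.0015,-0.12,0.25,-0.13],[-0.0075,-0.0077,0.002,-0.16,0.33,-0.18],[-0.0093,-0.0096,0.0024,-0.21,0.41,-0.23],[-0.0108,-0.0114,0.0028,-0.25,0.49,-0.27],[-0.0121,-0.0131,0.003,-0.29,0.55,-0.32],[-0.0131,-0.0147,0.0031,-0.32,0.61,-0.35],[-0.0138,-0.0163,0.0031,-0.35,0.67,-0.38],[-0.0142,-0.0179,0.003,-0.36,0.71,-0.4],[-0.0141,-0.0194,0.0028,-0.37,0.75,-0.41],[-0.0137,-0.0209,0.0026,-0.37,0.78,-0.41],[-0.0128,-0.0223,0.0024,-0.35,0.81,-0.39],[-0.0115,-0.0237,0.0021,-0.32,0.83,-0.36],[-0.0099,-0.0249,0.0019,-0.27,0.84,-0.32],[-0.0081,-0.026,0.0017,-0.22,0.84,-0.27],[-0.0063,-0.0269,0.0015,-0.17,0.84,-0.22],[-0.0046,-0.0274,0.0014,-0.13,0.83,-0.18],[-0.0032,-0.0276,0.0013,-0.1,0.81,-0.14],[-0.0019,-0.0274,0.0013,-0.07,0.79,-0.11],[-0.0009,-0.027,0.0013,-0.05,0.76,-0.09],[-0.0001,-0.0262,0.0013,-0.04,0.73,-0.08],[0.0005,-0.025,0.0013,-0.03,0.69,-0.07],[0.0008,-0.0236,0.0012,-0.03,0.65,-0.06],[0.0011,-0.0218,0.0012,-0.03,0.6,-0.06],[0.0012,-0.0197,0.0011,-0.03,0.54,-0.06],[0.0011,-0.0174,0.001,-0.03,0.47,-0.06],[0.001,-0.0148,0.0008,-0.03,0.4,-0.05],[0.0009,-0.0119,0.0007,-0.03,0.32,-0.05],[0.0007,-0.0088,0.0005,-0.02,0.24,-0.04],[0.0004,-0.0055,0.0003,-0.02,0.15,-0.02],[0.0001,-0.0019,0.0001,-0.01,0.05,-0.01]]
```

Request:
{"fn": "arm_command", "kwargs": {"rows": [[-0.0012, -0.0012, 0.0003, 0, 0.05, 0], [-0.0035, -0.0035, 0.001, -0.07, 0.15, -0.08], [-0.0056, -0.0056, 0.0015, -0.12, 0.25, -0.13], [-0.0075, -0.0077, 0.002, -0.16, 0.33, -0.18], [-0.0093, -0.0096, 0.0024, -0.21, 0.41, -0.23], [-0.0108, -0.0114, 0.0028, -0.25, 0.49, -0.27], [-0.0121, -0.0131, 0.003, -0.29, 0.55, -0.32], [-0.0131, -0.0147, 0.0031, -0.32, 0.61, -0.35], [-0.0138, -0.0163, 0.0031, -0.35, 0.67, -0.38], [-0.0142, -0.0179, 0.003, -0.36, 0.71, -0.4], [-0.0141, -0.0194, 0.0028, -0.37, 0.75, -0.41], [-0.0137, -0.0209, 0.0026, -0.37, 0.78, -0.41], [-0.0128, -0.0223, 0.0024, -0.35, 0.81, -0.39], [-0.0115, -0.0237, 0.0021, -0.32, 0.83, -0.36], [-0.0099, -0.0249, 0.0019, -0.27, 0.84, -0.32], [-0.0081, -0.026, 0.0017, -0.22, 0.84, -0.27]]}}

```text
time: 33.97
ee_pos: [0.4796, 0.0652, 0.1543]
tool_rot: [0.178, 0.932, -0.059, 0.31]
wrist_force: [0.9, -0.7, -1.5]
grip_width: 0.0181
grip_force: 54.9
```

Request:
{"fn": "arm_command", "kwargs": {"rows": [[-0.0063, -0.0269, 0.0015, -0.17, 0.84, -0.22], [-0.0046, -0.0274, 0.0014, -0.13, 0.83, -0.18], [-0.0032, -0.0276, 0.0013, -0.1, 0.81, -0.14], [-0.0019, -0.0274, 0.0013, -0.07, 0.79, -0.11], [-0.0009, -0.027, 0.0013, 0, 0.76, -0.09], [0, -0.0262, 0.0013, 0, 0.73, -0.08], [0.0005, -0.025, 0.0013, 0, 0.69, -0.07], [0.0008, -0.0236, 0.0012, 0, 0.65, -0.06], [0.0011, -0.0218, 0.0012, 0, 0.6, -0.06], [0.0012, -0.0197, 0.0011, 0, 0.54, -0.06], [0.0011, -0.0174, 0.001, 0, 0.47, -0.06], [0.001, -0.0148, 0.0008, 0, 0.4, -0.05], [0.0009, -0.0119, 0.0007, 0, 0.32, -0.05], [0.0007, -0.0088, 0.0005, 0, 0.24, 0], [0.0004, -0.0055, 0.0003, 0, 0.15, 0], [0.0001, -0.0019, 0.0001, 0, 0.05, 0], [0, 0, 0, 0, 0, 0]]}}

```text
time: 35.38
ee_pos: [0.3828, -0.2317, 0.1463]
tool_rot: [0.171, 0.955, -0.045, 0.236]
wrist_force: [-0.1, -0.7, -1.7]
grip_width: 0.0176
grip_force: 54.9
```

Run:
```python
from h import *
n,e=scoopnow(); print(n,Ro.from_euler("z",20,degrees=True).apply(n-DISH),e,r.read_state()["joints"].round(2))
o,im=lumps(380,490,150,300,.15); print(o)
a=path([tool(dish(-.018,.124,-20),-20,-4),tool(dish(-.028,.116,-20),-20,-20)],[8,10])
path([tool(dish(-.030,.116,-20),-20,-38),tool(dish(-.030,.114,-20),-20,-56)],[9,9],start=tool(dish(-.028,.116,-20),-20,-20))
```

```text
[ 0.51733662 -0.28165858  0.14271893] [-0.00906955 -0.00187354  0.14271893] [-20.34   8.    -0.24] [-0.71 -0.75  2.29  0.17  1.15 -1.96]
[([436.5, 260.7], 58.0, [0.434, -0.273, 0.15]), ([423.0, 255.1], 51.0, [0.447, -0.243, 0.15]), ([449.8, 225.2], 33.0, [0.515, -0.305, 0.15]), ([440.2, 205.8], 41.5, [0.559, -0.284, 0.15])]
18 [1.40e-03 1.00e-04 3.90e-03 6.00e-02 2.36e+00 4.00e-02]
[[0.0,0.0,-0.0002,-0.01,0.24,-0.01],[0.0001,0.0,-0.0006,-0.02,0.68,-0.01],[0.0002,0.0001,-0.001,-0.03,1.07,-0.02],[0.0003,0.0001,-0.0013,-0.05,1.39,-0.03],[0.0003,0.0001,-0.0016,-0.06,1.67,-0.04],[0.0002,0.0001,-0.0019,-0.06,1.89,-0.04],[0,0.0001,-0.0022,-0.06,2.07,-0.04],[-0.0003,0.0001,-0.0026,-0.05,2.22,-0.04],[-0.0008,0.0,-0.0031,-0.03,2.31,-0.03],[-0.0011,0.0,-0.0035,-0.02,2.36,-0.01],[-0.0013,0.0,-0.0038,0.0,2.33,0.0],[-0.0014,0,-0.0039,0.0,2.23,0.0],[-0.0013,0,-0.0039,0.01,2.06,0.0],[-0.0011,0,-0.0036,0.01,1.82,0.0],[-0.0009,0,-0.0031,0.0,1.51,0.0],[-0.0006,0,-0.0024,0.0,1.15,0.0],[-0.0004,0,-0.0015,0.0,0.73,0.0],[-0.0001,0,-0.0005,0.0,0.26,0.0]]
18 [0.0039 0.     0.0062 0.     2.99   0.    ]
[[-0.0004,0,-0.0007,0.0,0.32,0.0],[-0.0012,0,-0.002,0.0,0.91,0.0],[-0.0018,0,-0.0031,0.0,1.43,0.0],[-0.0022,0,-0.0041,0.0,1.88,0.0],[-0.0026,0,-0.0049,0.0,2.25,0.0],[-0.0029,0,-0.0055,0.0,2.54,0.0],[-0.0031,0,-0.006,0.0,2.77,0.0],[-0.0033,0,-0.0062,0.0,2.91,0.0],[-0.0035,0,-0.0062,0.0,2.99,0.0],[-0.0038,0,-0.0061,0.0,2.99,0.0],[-0.0039,0,-0.0058,0.0,2.91,0.0],[-0.0038,0,-0.0056,0.0,2.77,0.0],[-0.0035,0,-0.0052,0.0,2.54,0.0],[-0.003,0,-0.0047,0.0,2.25,0.0],[-0.0024,0,-0.004,0.0,1.88,0.0],[-0.0018,0,-0.0031,0.0,1.43,0.0],[-0.0011,0,-0.002,0.0,0.91,0.0],[-0.0004,0,-0.0007,0.0,0.32,0.0]]
```

Request:
{"fn": "arm_command", "kwargs": {"rows": [[0, 0, -0.0002, 0, 0.24, 0], [0.0001, 0, -0.0006, 0, 0.68, 0], [0.0002, 0.0001, -0.001, 0, 1.07, 0], [0.0003, 0.0001, -0.0013, -0.05, 1.39, 0], [0.0003, 0.0001, -0.0016, -0.06, 1.67, 0], [0.0002, 0.0001, -0.0019, -0.06, 1.89, 0], [0, 0.0001, -0.0022, -0.06, 2.07, 0], [-0.0003, 0.0001, -0.0026, -0.05, 2.22, 0], [-0.0008, 0, -0.003, 0, 2.3, 0], [-0.001, 0, -0.0035, 0, 2.36, 0], [-0.0013, 0, -0.0038, 0, 2.33, 0], [-0.0014, 0, -0.0039, 0, 2.23, 0], [-0.0013, 0, -0.0039, 0, 2.06, 0], [-0.001, 0, -0.0036, 0, 1.82, 0], [-0.0009, 0, -0.003, 0, 1.5, 0], [-0.0006, 0, -0.0024, 0, 1.15, 0], [-0.0004, 0, -0.0015, 0, 0.73, 0], [-0.0001, 0, -0.0005, 0, 0.26, 0]]}}

```text
time: 36.93
ee_pos: [0.3829, -0.2305, 0.1864]
tool_rot: [0.176, 0.984, -0.0, -0.002]
wrist_force: [-0.3, 0.2, -2.0]
grip_width: 0.0176
grip_force: 54.9
```

Request:
{"fn": "arm_command", "kwargs": {"rows": [[-0.0004, 0, -0.0007, 0, 0.32, 0], [-0.0012, 0, -0.002, 0, 0.91, 0], [-0.0018, 0, -0.003, 0, 1.43, 0], [-0.0022, 0, -0.0041, 0, 1.88, 0], [-0.0026, 0, -0.0049, 0, 2.25, 0], [-0.0029, 0, -0.0055, 0, 2.54, 0], [-0.003, 0, -0.006, 0, 2.77, 0], [-0.0033, 0, -0.0062, 0, 2.91, 0], [-0.0035, 0, -0.0062, 0, 2.99, 0], [-0.0038, 0, -0.006, 0, 2.99, 0], [-0.0039, 0, -0.0058, 0, 2.91, 0], [-0.0038, 0, -0.0056, 0, 2.77, 0], [-0.0035, 0, -0.0052, 0, 2.54, 0], [-0.003, 0, -0.0047, 0, 2.25, 0], [-0.0024, 0, -0.004, 0, 1.88, 0], [-0.0018, 0, -0.003, 0, 1.43, 0], [-0.001, 0, -0.002, 0, 0.91, 0], [-0.0004, 0, -0.0007, 0, 0.32, 0], [0, 0, 0, 0, 0, 0], [0, 0, 0, 0, 0, 0]]}}

```text
time: 38.6
ee_pos: [0.4419, -0.2522, 0.2445]
tool_rot: [0.167, 0.936, 0.054, -0.305]
wrist_force: [-0.2, -0.4, -1.1]
grip_width: 0.0174
grip_force: 54.9
```

Run:
```python
from h import *
print(scoopnow(),r.read_state()["wrist_force"].round(1))
# place on mat: scoop flat yaw 10, origin (.53,.0): nose at
y=20; org=np.array([.545,-.01,.003]); nose=lambda z,b=0: org+scoopR(y,0).apply([.045,0,0])+[0,0,z]
path([tool(dish(-.030,.165,-20),-20,-46),tool(nose(.12),y,-10),tool(nose(.05),y,0)],[6,20,8])
```

```text
(array([ 0.49805675, -0.27299736,  0.11402986]), array([-20.31, -55.95,  -0.  ])) [-0.2 -0.4 -1.1]
34 [0.0072 0.0193 0.0154 0.56   2.77   3.96  ]
[[0.0007,-0.0002,-0.0004,0.0,-0.14,0.0],[0.0019,-0.0005,-0.001,0.0,-0.42,0.0],[0.0031,-0.0008,-0.0017,0.0,-0.67,0.02],[0.0041,-0.001,-0.0023,-0.01,-0.91,0.06],[0.005,-0.001,-0.0028,-0.02,-1.13,0.1],[0.0057,-0.0008,-0.0032,-0.02,-1.33,0.11],[0.006,-0.0002,-0.0035,-0.01,-1.53,0.06],[0.0061,0.0009,-0.0034,0.03,-1.72,-0.1],[0.0058,0.0029,-0.0028,0.11,-1.9,-0.44],[0.005,0.0056,-0.0018,0.22,-2.1,-0.99],[0.004,0.0087,-0.0004,0.33,-2.28,-1.6],[0.0027,0.0117,0.0011,0.43,-2.43,-2.21],[0.0012,0.0145,0.0028,0.5,-2.56,-2.78],[-0.0005,0.0168,0.0046,0.54,-2.66,-3.26],[-0.0024,0.0184,0.0064,0.56,-2.73,-3.63],[-0.0041,0.0193,0.0083,0.54,-2.77,-3.87],[-0.0057,0.0193,0.0101,0.5,-2.76,-3.96],[-0.0068,0.0185,0.0117,0.45,-2.72,-3.88],[-0.0072,0.017,0.0132,0.38,-2.64,-3.65],[-0.007,0.0149,0.0143,0.3,-2.52,-3.28],[-0.006,0.0124,0.0151,0.23,-2.37,-2.78],[-0.0044,0.0098,0.0154,0.16,-2.19,-2.18],[-0.0024,0.007,0.0153,0.1,-1.99,-1.52],[-0.0001,0.0044,0.0147,0.05,-1.77,-0.85],[0.0018,0.0023,0.0138,0.02,-1.58,-0.33],[0.0032,0.0008,0.0128,0.01,-1.41,0.0],[0.004,-0.0002,0.0116,0.01,-1.25,0.17],[0.0043,-0.0008,0.0103,0.0,-1.11,0.22],[0.0042,-0.0011,0.0089,0.0,-0.97,0.2],[0.0039,-0.0011,0.0075,0.0,-0.83,0.15],[0.0033,-0.001,0.0059,0.0,-0.67,0.09],[0.0025,-0.0008,0.0043,0.0,-0.5,0.04],[0.0016,-0.0005,0.0027,0.0,-0.31,0.01],[0.0005,-0.0002,0.0009,0.0,-0.11,0.0]]
```

Request:
{"fn": "arm_command", "kwargs": {"rows": [[0.0007, -0.0002, -0.0004, 0, -0.14, 0], [0.0019, -0.0005, -0.001, 0, -0.42, 0], [0.003, -0.0008, -0.0017, 0, -0.67, 0], [0.0041, -0.001, -0.0023, 0, -0.9, 0.06], [0.005, -0.001, -0.0028, 0, -1.13, 0.1], [0.0057, -0.0008, -0.0032, 0, -1.33, 0.1], [0.006, -0.0002, -0.0035, 0, -1.53, 0.06], [0.006, 0.0009, -0.0034, 0, -1.72, -0.1], [0.0058, 0.0029, -0.0028, 0.1, -1.9, -0.44], [0.005, 0.0056, -0.0018, 0.22, -2.1, -0.99], [0.004, 0.0087, -0.0004, 0.33, -2.28, -1.6], [0.0027, 0.0117, 0.001, 0.43, -2.43, -2.2], [0.0012, 0.0145, 0.0028, 0.5, -2.56, -2.78], [-0.0005, 0.0168, 0.0046, 0.54, -2.66, -3.26], [-0.0024, 0.0184, 0.0064, 0.56, -2.73, -3.63], [-0.004, 0.0193, 0.0083, 0.54, -2.77, -3.87], [-0.0057, 0.0193, 0.01, 0.5, -2.76, -3.96], [-0.0068, 0.0185, 0.0117, 0.45, -2.72, -3.88], [-0.0072, 0.017, 0.0132, 0.38, -2.64, -3.65]]}}

```text
time: 40.18
ee_pos: [0.4474, -0.091, 0.2341]
tool_rot: [-0.089, 0.996, 0.013, 0.002]
wrist_force: [-0.2, 0.7, -1.6]
grip_width: 0.0175
grip_force: 54.9
```

Run:
```python
from h import *
print(scoopnow())
o,im=lumps(0,640,150,300,.066); cv2.imwrite("pics/t5.png",im)
for q in o: print(q, np.hypot(*(np.array(q[2])-DISH)[:2]).round(3))
y=20; org=np.array([.545,-.01,.003]); nose=lambda z,b=0: org+scoopR(y,0).apply([.045,0,0])+[0,0,z]
path([tool(nose(.10),y,-6),tool(nose(.04),y,0)],[10,8])
```

```text
(array([ 0.57076657, -0.06695436,  0.1647052 ]), array([ 10.74, -19.48,   1.61]))
([92.1, 286.3], 33.5, [0.362, 0.556, 0.066]) 0.855
([93.8, 254.5], 230.0, [0.44, 0.556, 0.066]) 0.843
([449.7, 225.6], 39.5, [0.519, -0.327, 0.066]) 0.045
([68.0, 224.7], 29.0, [0.514, 0.626, 0.066]) 0.909
([49.6, 272.8], 4683.0, [0.394, 0.666, 0.066]) 0.958
([434.0, 208.1], 142.0, [0.562, -0.289, 0.066]) 0.036
([576.1, 265.8], 11995.5, [0.422, -0.635, 0.066]) 0.367
([217.6, 199.4], 37.0, [0.58, 0.249, 0.066]) 0.535
([206.6, 199.0], 29.0, [0.581, 0.277, 0.066]) 0.563
([185.5, 196.9], 83.5, [0.586, 0.33, 0.066]) 0.616
18 [0.0041 0.006  0.0139 0.07   1.92   1.48  ]
[[-0.0004,0.0009,0.0015,0.01,-0.21,-0.16],[-0.0011,0.0025,0.0042,0.02,-0.62,-0.46],[-0.0017,0.0038,0.0066,0.04,-0.99,-0.75],[-0.002,0.0049,0.0086,0.05,-1.32,-1.03],[-0.0022,0.0057,0.0104,0.07,-1.6,-1.27],[-0.0021,0.006,0.0118,0.07,-1.81,-1.43],[-0.0016,0.0059,0.0129,0.07,-1.92,-1.48],[-0.0009,0.0053,0.0136,0.07,-1.92,-1.38],[0.0002,0.0043,0.0139,0.05,-1.79,-1.12],[0.0016,0.0029,0.0137,0.03,-1.55,-0.71],[0.0028,0.0016,0.0132,0.01,-1.27,-0.29],[0.0037,0.0005,0.0123,0.01,-1.04,-0.01],[0.0041,-0.0002,0.0112,0.0,-0.88,0.13],[0.004,-0.0006,0.0098,0.0,-0.75,0.16],[0.0036,-0.0007,0.0081,0.0,-0.63,0.12],[0.0029,-0.0006,0.0061,0.0,-0.5,0.06],[0.0019,-0.0004,0.0039,0.0,-0.33,0.02],[0.0007,-0.0001,0.0014,0.0,-0.12,0.0]]
```

The dish shows one lump plus a 3-lump cluster, so four in all. The tray has four and the scoop is empty. I place it on the mat.

Request:
{"fn": "arm_command", "kwargs": {"rows": [[-0.0004, 0.0009, 0.0015, 0, -0.2, -0.16], [-0.001, 0.0025, 0.0042, 0, -0.62, -0.46], [-0.0017, 0.0038, 0.0066, 0, -0.99, -0.75], [-0.002, 0.0049, 0.0086, 0.05, -1.32, -1.03], [-0.0022, 0.0057, 0.0104, 0.07, -1.6, -1.27], [-0.002, 0.006, 0.0118, 0.07, -1.8, -1.43], [-0.0016, 0.0059, 0.0129, 0.07, -1.92, -1.48], [-0.0009, 0.0053, 0.0136, 0.07, -1.92, -1.38], [0.0002, 0.0043, 0.0139, 0.05, -1.79, -1.12], [0.0016, 0.0029, 0.0137, 0, -1.55, -0.7], [0.0028, 0.0016, 0.0132, 0, -1.27, -0.29], [0.0037, 0.0005, 0.0123, 0, -1.04, 0], [0.004, -0.0002, 0.0112, 0, -0.88, 0.13], [0.004, -0.0006, 0.0098, 0, -0.75, 0.16], [0.0036, -0.0007, 0.008, 0, -0.63, 0.12], [0.0029, -0.0006, 0.006, 0, -0.5, 0.06], [0.0019, -0.0004, 0.0039, 0, -0.33, 0], [0.0007, 0, 0.0014, 0, -0.12, 0], [0, 0, 0, 0, 0, 0]]}}

```text
time: 41.82
ee_pos: [0.4535, -0.0464, 0.0681]
tool_rot: [-0.167, 0.971, 0.029, 0.166]
wrist_force: [1.0, 0.1, -0.9]
grip_width: 0.0176
grip_force: 54.9
```

Run:
```python
from h import *
print(scoopnow())
im=cv2.imread("pics/t5.png"); hsv=cv2.cvtColor(im,cv2.COLOR_BGR2HSV); m=cv2.inRange(hsv,(3,120,45),(20,255,255))
ys,xs=np.nonzero(m[190:245,405:465]); P=onplane(optics.camera_model("top"),np.c_[xs+405,ys+190],.066)
print("max radius of lump pixels",np.hypot(*(P-DISH)[:,:2].T).max())
for i in range(195,234): print("".join(".#"[int(v>0)] for v in m[i,410:462]))
n,e=scoopnow(); n2=n.copy(); n2[2]=.0035
plan(*tool(n2,e[0],0),8)
```

```text
(array([0.58681642, 0.00090341, 0.04361344]), array([19.5 , -0.41,  0.19]))
max radius of lump pixels 0.056001473475373466
....................................................
....................................................
....................................................
....................................................
....................................................
....................................................
..................#.................................
................#####........##.....................
...............#######.....#######..................
..............########....#########.................
..............########....#########.................
...............#######....#########.................
...............#######....#########.................
...............#######....########..................
.................##..#..#########...................
.....................########.......................
.....................########.......................
....................##########......................
....................###
[... 739 characters left out ...]
.................#######........
.....................................#######........
......................................###...........
....................................................
....................................................
....................................................
....................................................
n 8 max [0.0018 0.     0.0048 0.02   0.05   0.01  ]
[[0.0017,0.0,0.0048,0.02,-0.05,-0.01],[0.0017,0.0,0.0048,0.02,-0.05,-0.01],[0.0017,0.0,0.0048,0.02,-0.05,-0.01],[0.0017,0.0,0.0048,0.02,-0.05,-0.01],[0.0017,0.0,0.0048,0.02,-0.05,-0.01],[0.0018,0.0,0.0048,0.02,-0.05,-0.01],[0.0018,0.0,0.0048,0.02,-0.05,-0.01],[0.0018,0.0,0.0048,0.02,-0.05,-0.01]]
```

Four distinct lumps lie inside the inner radius of the dish. I lower the scoop.

Request:
{"fn": "arm_command", "kwargs": {"rows": [[0.0017, 0, 0.0048, 0, -0.05, 0], [0.0017, 0, 0.0048, 0, -0.05, 0], [0.0017, 0, 0.0048, 0, -0.05, 0], [0.0017, 0, 0.0048, 0, -0.05, 0], [0.0017, 0, 0.0048, 0, -0.05, 0], [0.0018, 0, 0.0048, 0, -0.05, 0], [0.0018, 0, 0.0048, 0, -0.05, 0], [0.0018, 0, 0.0048, 0, -0.05, 0], [0, 0, 0, 0, 0, 0], [0, 0, 0, 0, 0, 0]]}}

```text
time: 42.65
ee_pos: [0.4533, -0.0463, 0.0271]
tool_rot: [-0.167, 0.971, 0.03, 0.17]
wrist_force: [0.5, 0.8, -0.5]
grip_width: 0.018
grip_force: 55.0
```

Run:
```python
from h import *
print(scoopnow(),r.read_state()["wrist_force"].round(1))
```

```text
(array([0.58675014, 0.00113424, 0.00354551]), array([19.52, -0.02,  0.2 ])) [ 0.5  0.8 -0.5]
```

Request:
{"fn": "arm_command", "kwargs": {"rows": [[0, 0, 0, 0, 0, 0], [0, 0, 0, 0, 0, 0], [0, 0, 0, 0, 0, 0], [0, 0, 0, 0, 0, 0], [0, 0, 0, 0, 0, 0], [0, 0, 0, 0, 0, 0], [0, 0, 0, 0, 0, 0], [0, 0, 0, 0, 0, 0], [0, 0, 0, 0, 0, 0], [0, 0, 0, 0, 0, 0]], "jaw": 1}}

```text
time: 43.48
ee_pos: [0.4533, -0.0462, 0.0273]
tool_rot: [-0.167, 0.971, 0.03, 0.17]
wrist_force: [-0.5, -0.5, -0.6]
grip_width: 0.0796
grip_force: 0.0
```

Request:
{"fn": "arm_command", "kwargs": {"rows": [[0, 0, -0.003, 0, 0, 0], [0, 0, -0.008, 0, 0, 0], [0, 0, -0.012, 0, 0, 0], [0, 0, -0.012, 0, 0, 0], [0, 0, -0.012, 0, 0, 0], [0, 0, -0.012, 0, 0, 0], [0, 0, -0.012, 0, 0, 0], [0, 0, -0.012, 0, 0, 0], [0, 0, -0.012, 0, 0, 0], [0, 0, -0.005, 0, 0, 0], [0, 0, 0, 0, 0, 0], [0, 0, 0, 0, 0, 0], [0, 0, 0, 0, 0, 0], [0, 0, 0, 0, 0, 0], [0, 0, 0, 0, 0, 0], [0, 0, 0, 0, 0, 0]]}}

```text
time: 44.82
ee_pos: [0.4213, -0.0576, 0.1209]
tool_rot: [-0.167, 0.971, 0.03, 0.169]
wrist_force: [-0.0, -0.4, 0.7]
grip_width: 0.0929
grip_force: 0.0
```

Run:
```python
from h import *
ims=[optics.grab_frame(k) for k in ("top","scene")]
v=np.hstack([cv2.resize(ims[0][120:310,150:490],None,fx=1.3,fy=1.3),cv2.resize(ims[1][100:347,180:530],None,fx=1,fy=1)]); cv2.imwrite("pics/fin.png",v); print(v.shape)
```

```text
(247, 792, 3)
```

View pics/fin.png

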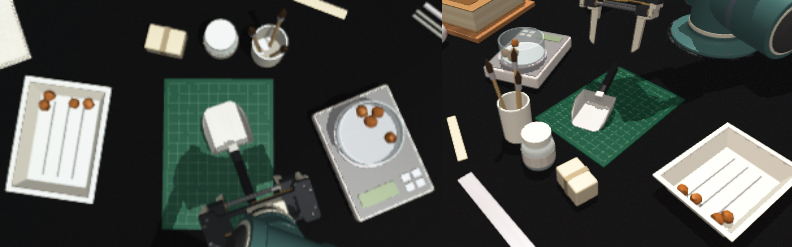

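The scoop lies flat and empty on the mat at (228,130). There are four lumps in the dish at (375,118) and four in the tray, the bystanders are unmoved, and the gripper is clear.

```bash
python3 -c "
from workcell import r
print(r.sign_off())"
```

```text
the job is handed in; nothing more can be done
None
```

I handed the job in at about 45 s: four lumps are in the dish and four in the tray, the scoop lies empty and flat on the mat, and the last picture shows no spills and the pot, jar and weight unmoved; the judge returned no verdict.

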